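# Lay out the physiotherapy trolley

### The job

Lay out the treatment top: put each of the two forceps down on the blue mat whose printed silhouette matches it (jaws locked shut or jaws open), pivot on pivot and jaws pointing the way they are printed, and stand each of the two ultrasound heads upright, centred on the printed circle of its own size. Never let a head topple, leave the orange jar and the roll of tape alone, and let go of everything at the end.

Things in the scene. Friction and masses are not known exactly. Their poses are not given: they have to be found in the camera images.
- forceps_shut_pivot (a point): Steel locking forceps, stiff, 128 mm long, lying flat. Jaws ratcheted shut: tips together, rings side by side, 49 mm across. Point: middle of the solid pivot block, 4.5 mm above what it lies on; the block, 22 mm long (x), 16 wide (y), 9 high, is the place to grip, across y. x points to the jaw tips, 42 mm ahead; rings end 86 mm behind; z up. Jaws 7 mm high, the rest 6. 50 g.
- forceps_open_pivot (a point): Steel locking forceps, stiff, 128 mm long, lying flat. Jaws open in a V, tips 17 mm apart, rings well apart, 75 mm across. Point: middle of the solid pivot block, 4.5 mm above what it lies on; the block, 22 mm long (x), 16 wide (y), 9 high, is the place to grip, across y. x points to the jaw tips, 42 mm ahead; rings end 86 mm behind; z up. Jaws 7 mm high, the rest 6. 50 g.
- mat_shut_centre (a point): Fixed blue mat, 150 mm (x) by 96 mm (y), 3 mm thick, on the table, with a life-size white silhouette of the shut forceps printed on it. The point is at the centre of the mat's upper face; x runs along the silhouette towards its jaw tips, and the silhouette's pivot block lies 20 mm from the point along +x.
- mat_open_centre (a point): Fixed blue mat, 150 mm (x) by 96 mm (y), 3 mm thick, on the table, with a life-size white silhouette of the open forceps printed on it. The point is at the centre of the mat's upper face; x runs along the silhouette towards its jaw tips, and the silhouette's pivot block lies 20 mm from the point along +x.
- head_large_centre (a point): The large ultrasound treatment head, unplugged, standing upright on its round metal face: face 60 mm in diameter, disc 13 mm high, narrowing to a white round upright grip 26 mm in diameter from 24 to 58 mm height, blue band; 60 mm high in all. The point is on its axis, 30 mm above what it stands on; z is up. 150 to 230 g.
- head_small_centre (a point): The small ultrasound treatment head, unplugged, standing upright on its round metal face: face 38 mm in diameter, disc 13 mm high, narrowing to a white round upright grip 26 mm in diameter from 24 to 58 mm height, blue band; 60 mm high in all. The point is on its axis, 30 mm above what it stands on; z is up. 100 to 160 g.
- pad_large_centre (a point): Fixed blue square pad, 96 by 96 mm, 3 mm thick, on the table, with a thin white large circle (outer diameter 64 mm) printed at its centre for the large head. The point is at the centre of the pad's upper face.
- pad_small_centre (a point): Fixed blue square pad, 96 by 96 mm, 3 mm thick, on the table, with a thin white small circle (outer diameter 42 mm) printed at its centre for the small head. The point is at the centre of the pad's upper face.
- jar_centre (a point): Bystander: round orange jar with a steel lid, 72 mm in diameter, 60 mm high, loose. The point is at its centre, half-way up. Leave it alone.
- tape_centre (a point): Bystander: roll of off-white tape lying flat, 90 mm outside, 56 mm inside, 38 mm high, loose. The point is at its centre, half-way up. Leave it alone.
Mind the look-alikes: they are no part of the job. What is shaped like the part that bears forceps_open_pivot but red or turquoise is not meant.

How it is judged:
By the outcome, as a careful person would: the job done as asked, in the order asked, and still so for the second after the job is handed in, with the robot touching nothing.
It also fails if it takes over 120 s, if anything falls off the work surface, if the arm or the gripper's body presses on something with over 40 N, if the wrist force passes 120 N, or if a joint passes its speed limit or range.

### The arm

A 6-joint arm with a two-finger parallel gripper is mounted at the origin on the work surface. World frame = base frame: x ahead of the robot, y to its left, z up, the work surface at z = 0. Lengths are in mm, angles in rad, forces in N, time in s.
With the tool pointing down it reaches from about 275 to 750 mm from the base axis. Payload 10.2 kg.
Tool frame: the origin (TCP) lies at the very end of the fingers, on their centre line; the grasp point (between the pads) lies 19 mm behind it; z points along the fingers, y is the direction in which the jaws open and shut (so a half turn about z gives the same grasp; the last joint's range is limited). The gripper opens to 85 mm and grips with 20 to 120 N. Pads are 22 mm wide; open, the fingers measure 114 mm over their backs; the gripper's body (76 mm by 85 mm) begins 54 mm behind the grasp point. The pads swing forward as they close: fully open they stand 13 mm farther back than shut.
Start: joints at [-1.364, 0.313, 1.498, -0, 1.331, -0.223], TCP at [218.75, -477.263, 231.294] pointing down, gripper open.
Joint ranges: [-2.94, 2.94], [-0.97, 2.17], [0.19, 2.56], [-1.23, 4.37], [0.02, 3.11], [-2.88, 2.88]. Speed limits (rad/s): [2.39, 2.39, 3.01, 3.14, 3.14, 3.14].

### API

Orientations are given as a unit quaternion [w, x, y, z].
In Python, from rig import readout, cams, finish_job gives the robot as it stands. The module is installed in compiled form; this text tells all that it offers.
- The arm moves only by the tool carry_out, never from a script. Its argument "steps" is one flat list of numbers, 7 for each row, row after row: the shift along the tool's x, y, z in cm, then the turn, a rotation vector about the tool's x, y, z in units of 5 degrees (1.0 is 5 degrees), then the opening, from -1 (shut) to 1 (fully open), so that 0 is half open. In form: [x, y, z, ax, ay, az, hand, x, y, z, ax, ay, az, hand, ...]. A call has 1 to 20 rows; each row shifts and turns the commanded pose from where the row before left it, along the tool's axes as they then stand; what a row does not reach is not made up. A row lasts 1/12 s, in which the tool goes at most 41.7 mm and 7.16 degrees, less where a joint would pass 70% of its speed; a pose out of reach is approached as far as the arm can. A call with a gripper value outside its range is refused whole. The fingers move at their own pace and stop on an object; "grip_force" is the grip in N (left out, the last holds). Time passes only in rows, so rows that do not move let the fingers close. It gives the time, the measured TCP pose, the force and the opening at its end, in the units of the state.
- readout.sense(): the state, without advancing time (a new reading comes with each control period).
- cams.capture(name): name is "side" or "top" or "wrist"; returns the picture (400x640x3 uint8, red, green, blue); there is no depth.
- cams.calibration(name): a dict with "fx", "fy", "cx", "cy" (pixels), "k1" (the pictures are not rectified: a ray, as slopes to the right and down, at radius r is drawn at 1 + k1 r^2 times it, then the intrinsics apply), "R" (3x3) and "t" (3): a world point X has camera coordinates R X + t; the wrist camera has in their place "T_tool_cam" (4x4, takes a point from camera to tool coordinates, whose origin is the TCP and whose axes are the flange's). Camera axes: x right, y down, z forward; pixel columns grow to the right and rows downward; lengths in mm; the calibration is good to about 2 mm. A picture is of the moment at which its call begins: read the wrist's pose just before it. calibration takes no time and is no camera call.
- finish_job(): hands the job in, once; it reports no verdict.
The state is a dict: "time_s": time; "joints": joint angles; "dq": joint speeds; "tau": joint torques, N m; "eef_pos": TCP position; "ee_rot": TCP orientation; "force": force on the tool from outside, world axes, zero at the start; "wrist_torque": the same for the moment, N m; "grip_width": opening from 0.0 (shut) to 1.0 (fully open).
Only numpy, scipy, OpenCV 4.12 (cv2) and the standard library are available. Lean on these libraries where they do the work, as an engineer would, in place of code of your own. Each camera call takes 0.05 s, during which the arm holds its last target.

## Working session

There is one attempt and no reset: what is moved stays moved. The work goes in short steps, Python scripts to look and compute and a tool call to move; the robot and the scene stay as the last step left them, time stands still between calls to the robot, and variables do not carry over. Pictures are saved under pics/ and viewed, and the job is handed in when it is done.

Besides the shell and the picture viewer there is one more tool, called after "Emit:" by a JSON object that holds its "op" and its "data", one argument or row to a line. carry_out: Moves the arm, as the interface text tells. Its arguments: {"type":"object","properties":{"steps":{"type":"array","items":{"type":"number"}},"grip_force":{"type":"number"}},"required":["steps"]}

```bash
mkdir -p pics; ls; python3 - <<'E'
from rig import readout, cams
import cv2
print(readout.sense())
for n in ("top","side","wrist"):
    im=cams.capture(n); cv2.imwrite(f"pics/{n}0.png",cv2.cvtColor(im,cv2.COLOR_RGB2BGR)); print(n,cams.calibration(n))
E
```

```text
pics
{'time_s': 0.0, 'joints': array([-1.36436645e+00,  3.13416026e-01,  1.49843884e+00,  3.72271488e-06,
        1.33101295e+00, -2.23413202e-01]), 'dq': array([-0.00049572, -0.00084497,  0.00017983,  0.00233824, -0.00087619,
        0.00156047]), 'tau': array([-3.56035940e-03, -4.12275660e+01, -2.59746069e+01, -3.45626195e-04,
        4.23746940e-03,  4.87172457e-06]), 'eef_pos': array([ 218.71079144, -476.98631343,  230.75180374]), 'ee_rot': array([-6.37545188e-04,  9.76993027e-01,  2.13270296e-01,  7.22183537e-06]), 'force': array([0.37594823, 0.28480729, 0.60293874]), 'wrist_torque': array([-0.02080503, -0.01417982,  0.02017432]), 'grip_width': 0.9973999947605274}
top {'fx': 469.56993963753234, 'fy': 469.56993963753234, 'cx': 319.4963453349767, 'cy': 201.86353879810835, 'k1': 0.010935053673993368, 'R': array([[ 0.0174513 , -0.99983328,  0.00537167],
       [-0.97354926, -0.01821613, -0.22774987],
       [ 0.22780975, -0.00125506, -0.97370485]]), 't': array([ -84.20355623,  577.44017926, 1182.91161329])}
side {'fx': 510.07440771113244, 'fy': 510.07440771113244, 'cx': 318.04685396939266, 'cy': 199.22318688532428, 'k1': -0.027580299067109595, 'R': array([[-0.99227823, -0.12387242,  0.00628807],
       [-0.09122781,  0.69455318, -0.71363392],
       [ 0.08403216, -0.70869705, -0.70049061]]), 't': array([ 581.85674765,  175.39089875, 1319.57806769])}
wrist {'fx': 291.6351493643404, 'fy': 291.6351493643404, 'cx': 321.48872375603037, 'cy': 200.77484496074578, 'k1': -0.02576471179402208, 'T_tool_cam': array([[ 4.29842680e-04, -9.55539201e-01, -2.94863784e-01,
         7.48527497e+01],
       [ 9.99999668e-01,  6.14652469e-04, -5.34083872e-04,
        -5.92130631e-01],
       [ 6.91576829e-04, -2.94863457e-01,  9.55539148e-01,
        -1.42370373e+02],
       [ 0.00000000e+00,  0.00000000e+00,  0.00000000e+00,
         1.00000000e+00]])}
```

View pics/top0.png

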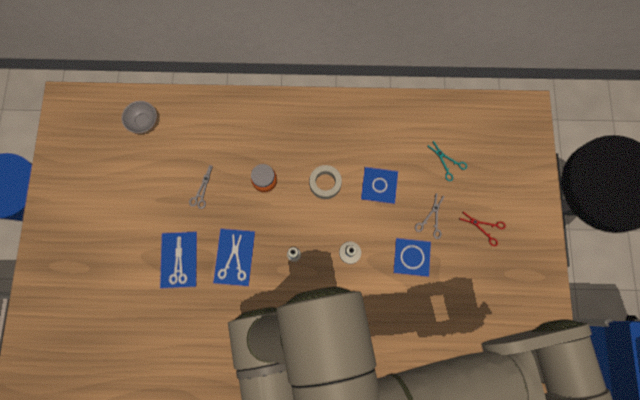

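View pics/side0.png

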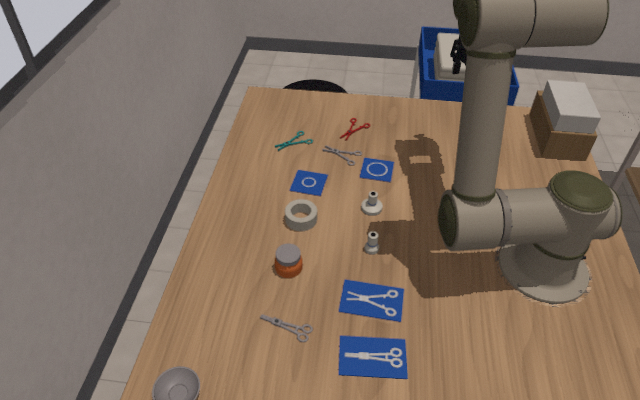

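View pics/wrist0.png

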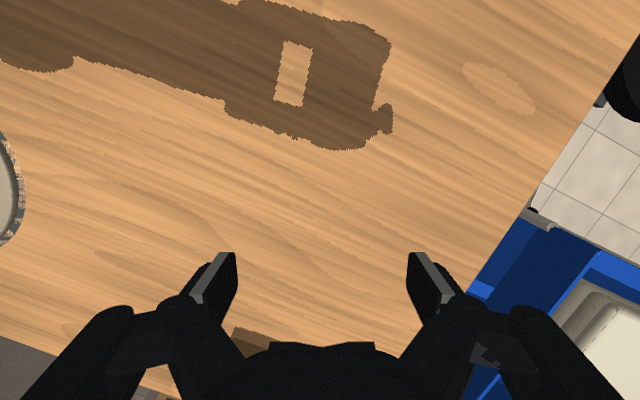

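The top view shows the shut forceps near (202,187), with tips up and rings at (197,203). The steel open forceps are near (432,215). The two look-alikes are turquoise at (447,160) and red at (482,227).

The mats are shut (179,260) and open (234,257). The pads are small (380,185) and large (412,257). The heads are small (293,253) and large (350,252), the jar is at (263,177) and the tape at (325,182).

Next I'll measure positions and enlarge the candidates.

```bash
cat > h.py <<'E'
import numpy as np, cv2
from rig import readout, cams
from scipy.spatial.transform import Rotation as Ro
def pose(s=None):
    s=s or readout.sense(); q=s["ee_rot"]
    return Ro.from_quat([q[1],q[2],q[3],q[0]]), np.array(s["eef_pos"])
def campose(n,P=None):
    c=cams.calibration(n)
    if n=="wrist":
        R,p=P or pose(); T=c["T_tool_cam"]; return c,R.as_matrix()@T[:3,:3],R.apply(T[:3,3])+p
    return c,c["R"].T,-c["R"].T@c["t"]
def cast(n,uv,z,P=None):
    c,Rw,o=campose(n,P)
    K=np.array([[c["fx"],0,c["cx"]],[0,c["fy"],c["cy"]],[0,0,1]])
    u=cv2.undistortPoints(np.array(uv,float).reshape(-1,1,2),K,np.array([c["k1"],0,0,0.])).reshape(-1,2)
    d=np.c_[u,np.ones(len(u))]@Rw.T
    return o+d*((z-o[2])/d[:,2])[:,None]
def shot(n,name):
    P=pose(); im=cams.capture(n); bgr=cv2.cvtColor(im,cv2.COLOR_RGB2BGR); cv2.imwrite(f"pics/{name}.png",bgr); return P,bgr
def proj(n,X,P=None):
    c,Rw,o=campose(n,P); v=(np.array(X,float).reshape(-1,3)-o)@Rw; s=v[:,:2]/v[:,2:]
    s=s*(1+c["k1"]*(s**2).sum(1,keepdims=True)); return s*[c["fx"],c["fy"]]+[c["cx"],c["cy"]]
E
python3 - <<'E'
from h import *
np.set_printoptions(precision=1,suppress=True)
im=cv2.imread("pics/top0.png")
print("fshut",cast("top",[[203,187],[209,168],[197,204]],5))
print("fopen",cast("top",[[432,215]],5))
print("mats/pads",cast("top",[[179,260],[234,257],[380,185],[412,257]],3))
print("heads",cast("top",[[293,250],[350,246]],58)); print("jar",cast("top",[[263,172]],60),"tape",cast("top",[[325,181]],38))
a=cv2.resize(im[150:300,150:300],None,fx=4,fy=4,interpolation=2);cv2.imwrite("pics/cropL.png",a)
a=cv2.resize(im[130:280,370:520],None,fx=4,fy=4,interpolation=2);cv2.imwrite("pics/cropR.png",a)
R,p=pose();print(R.as_matrix())
E
```

```text
fshut [[630.1 254.4   5. ]
 [686.2 241.6   5. ]
 [580.8 267.5   5. ]]
fopen [[ 561.7 -387.3    5. ]]
mats/pads [[ 424.6  304.7    3. ]
 [ 435.3  156.2    3. ]
 [ 645.9 -244.     3. ]
 [ 444.1 -328.8    3. ]]
heads [[ 450.3   -6.7   58. ]
 [ 463.5 -155.9   58. ]]
jar [[660.8  81.   60. ]] tape [[644.9 -87.9  38. ]]
[[ 0.9  0.4 -0. ]
 [ 0.4 -0.9  0. ]
 [ 0.  -0.  -1. ]]
```

View pics/cropL.png

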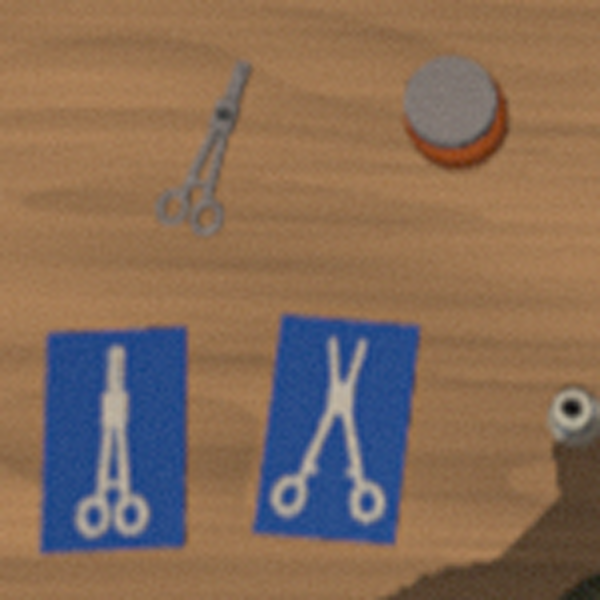

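View pics/cropR.png

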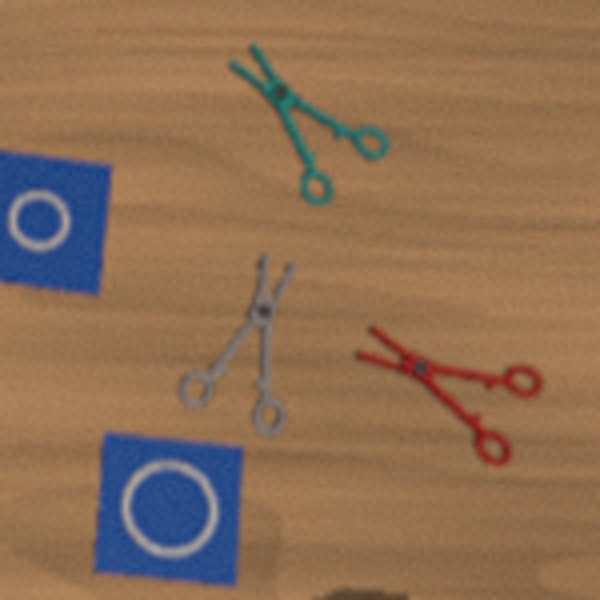

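Both targets are confirmed. The grey open pair has its pivot at about px (436,208); the turquoise and red pairs are the look-alikes. The shut forceps pivot is at about px (206,179). First I'll turn the tool, then move over the open forceps for a wrist look.

Emit:
{"op": "carry_out", "data": {
  "steps": [0, 0, 0, 0, 0, 1.1, 1, 0, 0, 0, 0, 0, 1.1, 1, 0, 0, 0, 0, 0, 1.1, 1, 0, 0, 0, 0, 0, 1.1, 1, 0, 0, 0, 0, 0, 1.1, 1, 0, 0, 0, 0, 0, 1.1, 1, 0, 0, 0, 0, 0, 1.1, 1, 0, 0, 0, 0, 0, 1.0, 1]
}}

```text
time_s: 0.82
eef_pos: [218.7, -477.1, 231.0]
ee_rot: [-0.0, 0.986, -0.166, -0.0]
force: [-0.5, 0.2, 0.2]
grip_width: 1.002
```

```bash
cat >> h.py <<'E'
def go(x,y,z,yaw=None):
    R,p=pose(); d=R.inv().apply(np.array([x,y,z])-p)/10
    M=R.as_matrix(); f=np.arctan2(M[1,0],M[0,0])
    out=f"p={np.round(p,1)} yaw={f:.4f} tilt={np.round(M[:2,2]*1000,1)}mrad shift cm {np.round(d,3)} rows>= {np.linalg.norm(d)/4.17:.1f}"
    if yaw is not None:
        a=(f-yaw+np.pi)%(2*np.pi)-np.pi; Rt=Ro.from_matrix(np.array([[np.cos(yaw),np.sin(yaw),0],[np.sin(yaw),-np.cos(yaw),0],[0,0,-1]]))
        rv=(R.inv()*Rt).as_rotvec()/np.radians(5)
        out+=f" turn units {np.round(rv,3)}; shift in final frame {np.round(Rt.inv().apply(np.array([x,y,z])-p)/10,3)}"
    print(out)
E
python3 - <<'E'
from h import *
pv=cast("top",[[436,207.8]],9)[0]; t=cast("top",[[439.5,195]],7)[0]; print(pv,t)
go(pv[0]-45,pv[1]+15,200,-0.33)
E
```

```text
[ 581.51083578 -398.16130386    9.        ] [ 618.92950279 -409.92141385    7.        ]
p=[ 218.7 -477.1  231. ] yaw=-0.3342 tilt=[-0.1  0.6]mrad shift cm [ 26.939 -19.3     3.106] rows>= 8.0 turn units [-0.006  0.003 -0.048]; shift in final frame [ 27.019 -19.189   3.104]
```

Emit:
{"op": "carry_out", "data": {
  "steps": [2.7, -1.93, 0.3, 0, 0, 0, 1, 2.7, -1.93, 0.3, 0, 0, 0, 1, 2.7, -1.93, 0.3, 0, 0, 0, 1, 2.7, -1.93, 0.3, 0, 0, 0, 1, 2.7, -1.93, 0.3, 0, 0, 0, 1, 2.7, -1.93, 0.3, 0, 0, 0, 1, 2.7, -1.93, 0.3, 0, 0, 0, 1, 2.7, -1.93, 0.3, 0, 0, 0, 1, 2.7, -1.93, 0.3, 0, 0, 0, 1, 2.7, -1.93, 0.3, 0, 0, 0, 1, 0, 0, 0, 0, 0, 0, 1, 0, 0, 0, 0, 0, 0, 1]
}}

```text
time_s: 1.82
eef_pos: [537.6, -381.0, 200.1]
ee_rot: [-0.0, 0.987, -0.163, -0.001]
force: [-0.3, 0.4, 0.0]
grip_width: 1.004
```

```bash
python3 - <<'E'
from h import *
P,_=shot("wrist","w1"); print(P[1],readout.sense()["joints"]); np.save("P1.npy",np.r_[P[0].as_quat(),P[1]])
E
```

```text
[ 537.60231676 -380.97887556  200.13418825] [-7.95714972e-01  6.37744094e-01  1.08312516e+00 -2.78583513e-04
  1.42185920e+00  1.10375103e+00]
```

View pics/w1.png

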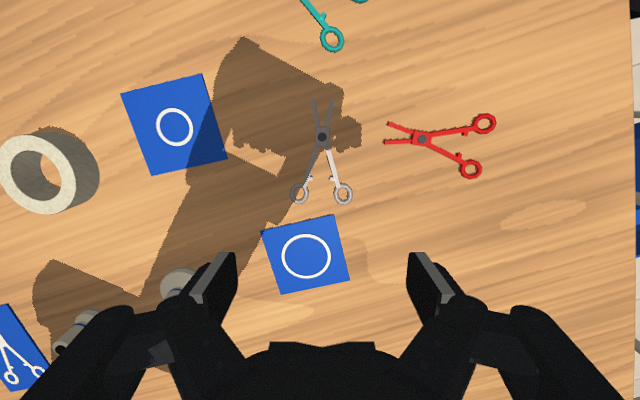

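The wrist view shows the open forceps pivot at about (322,136) and the rings at (300,194) and (343,194). The red pair's jaw tips are at about (385,142). Enlarging to measure.

```bash
python3 - <<'E'
from h import *
im=cv2.imread("pics/w1.png"); a=cv2.resize(im[90:215,270:400],None,fx=6,fy=6,interpolation=2)[:600]
a=cv2.resize(im[90:210,260:400],None,fx=5,fy=5,interpolation=2); cv2.imwrite("pics/w1c.png",a)
E
```

```text
(no output)
```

View pics/w1c.png

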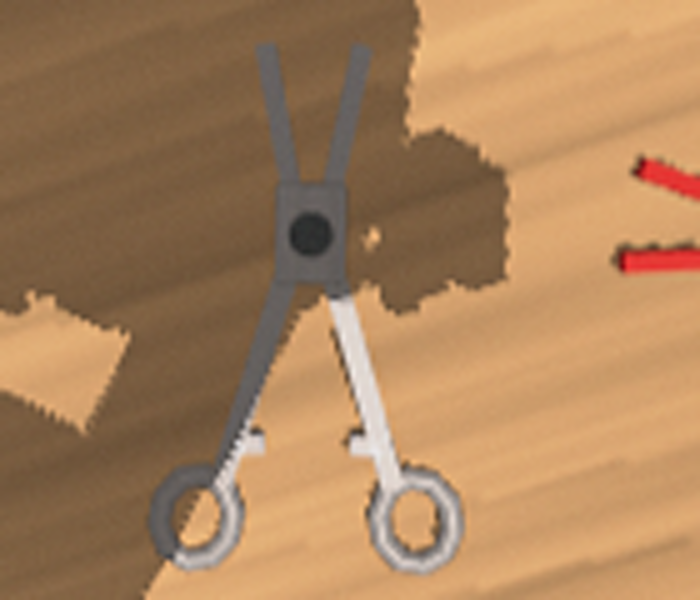

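```bash
python3 - <<'E'
from h import *
np.set_printoptions(precision=1,suppress=True)
q=np.load("P1.npy");P=(Ro.from_quat(q[:4]),q[4:])
f=lambda a:(np.array(a)+.5)/5-.5+[260,90]
pv=cast("wrist",f([[311,234]]),9,P)[0]
tp=cast("wrist",f([[266,45],[360,46]]),7,P); rg=cast("wrist",f([[196,517],[416,520]]),6,P)
red=cast("wrist",f([[636,165],[617,262]]),7,P)
print(pv,tp,rg,red)
t,r=tp.mean(0),rg.mean(0)
print("tip-piv",np.linalg.norm((t-pv)[:2]),"ring-piv",np.linalg.norm((r-pv)[:2]),"tipsep",np.linalg.norm(tp[0]-tp[1]),"ringsep",np.linalg.norm(rg[0]-rg[1]))
yaw=np.arctan2(*(t-r)[[1,0]]);print("yaw",yaw, np.arctan2(*(t-pv)[[1,0]]), np.arctan2(*(pv-r)[[1,0]]))
print("red in tool y",(P[0].inv().apply(red-pv)))
print("top view says",cast("top",[[436,207.8]],9)[0])
go(pv[0],pv[1],60,yaw)
E
```

```text
[ 581.9 -395.9    9. ] [[ 623.3 -399.6    7. ]
 [ 616.5 -418.9    7. ]] [[ 527.5 -348.4    6. ]
 [ 509.9 -398.1    6. ]] [[ 572.9 -469.4    7. ]
 [ 553.6 -459.7    7. ]]
tip-piv 40.2086184826185 ring-piv 67.16765148466183 tipsep 20.480270941528328 ringsep 52.73963082437117
yaw -0.34155311437790614 -0.337235623052737 -0.3441376920964245
red in tool y [[15.1 72.4  1.9]
 [-6.3 69.5  2. ]]
top view says [ 581.5 -398.2    9. ]
p=[ 536.6 -381.7  200.6] yaw=-0.3286 tilt=[-1.   0.6]mrad shift cm [ 4.8 -0.1 14.1] rows>= 3.6 turn units [-0.   0.   0.1]; shift in final frame [ 4.7 -0.2 14.1]
```

Emit:
{"op": "carry_out", "data": {
  "steps": [0.8, -0.02, 2.5, 0, 0, 0.05, 0.2, 0.8, -0.03, 2.5, 0, 0, 0.05, 0.2, 0.8, -0.03, 2.5, 0, 0, 0.05, 0.2, 0.8, -0.03, 2.5, 0, 0, 0, 0.2, 0.8, -0.02, 2.5, 0, 0, 0, 0.2, 0.75, -0.02, 2.5, 0, 0, 0, 0.2, 0, 0, 0, 0, 0, 0, 0.2, 0, 0, 0, 0, 0, 0, 0.2, 0, 0, 0, 0, 0, 0, 0.2]
}}

```text
time_s: 2.62
eef_pos: [581.8, -397.3, 53.4]
ee_rot: [0.001, 0.985, -0.171, 0.001]
force: [0.2, 0.3, 0.8]
grip_width: 0.602
```

```bash
python3 - <<'E'
from h import *
P,_=shot("wrist","w2"); s=readout.sense();print(P[1],s["joints"],s["grip_width"]); go(581.9,-395.9,2.5,-0.3416)
print(proj("wrist",[581.9,-395.9,9],P))
E
```

```text
[ 581.76955072 -397.26559284   53.44803441] [-7.64723240e-01  8.69451974e-01  1.05795234e+00 -1.18182521e-04
  1.21091209e+00  1.14926134e+00] 0.5975922065195051
p=[ 582.  -397.3   53.9] yaw=-0.3431 tilt=[ 2.3 -2.3]mrad shift cm [-0.072 -0.135  5.138] rows>= 1.2 turn units [ 0.017 -0.034 -0.018]; shift in final frame [-0.057 -0.127  5.139]
[[319.78232153 224.70892435]]
```

View pics/w2.png

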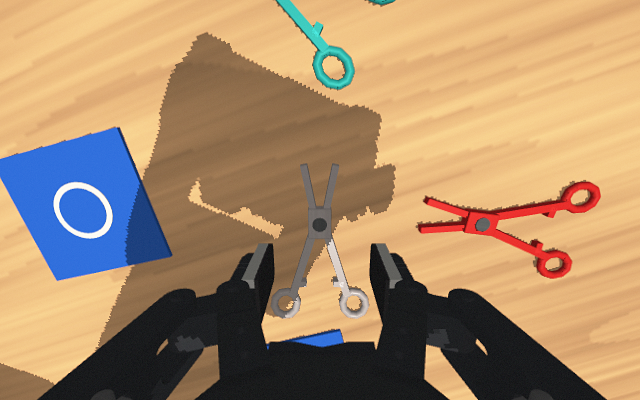

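The pivot appears at (319.5,225) against a predicted (319.8,224.7), so I'm descending and gripping.

Emit:
{"op": "carry_out", "data": {
  "steps": [-0.06, -0.13, 1.5, 0, 0, 0, 0.2, 0, 0, 1.5, 0, 0, 0, 0.2, 0, 0, 1.1, 0, 0, 0, 0.2, 0, 0, 0.6, 0, 0, 0, 0.2, 0, 0, 0.43, 0, 0, 0, 0.2, 0, 0, 0, 0, 0, 0, 0.2, 0, 0, 0, 0, 0, 0, 0, 0, 0, 0, 0, 0, 0, -0.3, 0, 0, 0, 0, 0, 0, -0.6, 0, 0, 0, 0, 0, 0, -0.9, 0, 0, 0, 0, 0, 0, -1, 0, 0, 0, 0, 0, 0, -1, 0, 0, 0, 0, 0, 0, -1, 0, 0, 0, 0, 0, 0, -1],
  "grip_force": 40
}}

```text
time_s: 3.83
eef_pos: [582.2, -395.1, 0.8]
ee_rot: [0.0, 0.985, -0.17, 0.001]
force: [-0.6, 0.2, 5.8]
grip_width: 0.175
```

```bash
python3 - <<'E'
from h import *
s=readout.sense();print(s["grip_width"]*85,s["force"]); go(581.9,-395.9,150,-0.3416)
E
```

```text
14.847899789180863 [-0.57049291  0.16065261  5.77016965]
p=[ 582.2 -395.1    0.8] yaw=-0.3424 tilt=[ 0.9 -0.8]mrad shift cm [  0.017   0.089 -14.917] rows>= 3.6 turn units [ 0.006 -0.013 -0.009]; shift in final frame [ -0.      0.082 -14.918]
```

Emit:
{"op": "carry_out", "data": {
  "steps": [0, 0, -0.5, 0, 0, 0, -1, 0, 0, -1.5, 0, 0, 0, -1, 0, 0, -3, 0, 0, 0, -1, 0, 0, -4, 0, 0, 0, -1, 0, 0, -4, 0, 0, 0, -1, 0, 0, -4, 0, 0, 0, -1, 0, 0, -2.5, 0, 0, 0, -1, 0, 0, 0, 0, 0, 0, -1, 0, 0, 0, 0, 0, 0, -1]
}}

```text
time_s: 4.58
eef_pos: [582.1, -395.1, 197.2]
ee_rot: [0.001, 0.985, -0.17, 0.001]
force: [0.1, 0.1, -0.7]
grip_width: 0.174
```

```bash
python3 - <<'E'
from h import *
f=lambda a:(np.array(a)+.5)/4-.5+150
a=cast("top",f([[283,316],[420,327],[255,532],[395,545],[48,331],[187,327],[41,551],[186,545]]),3)
for m in (a[:4],a[4:]):
    v=m[:2].mean(0)-m[2:].mean(0); print(m.mean(0),np.linalg.norm(v),np.linalg.norm(m[0]-m[1]),np.arctan2(v[1],v[0]))
s=readout.sense();print(s["grip_width"]*85)
go(370,170,200,-0.15)
shot("wrist","w3")
E
```

```text
[435.99257098 155.59815091   3.        ] 148.04851470160298 94.95190025424921 -0.06264345836769143
[427.60619808 306.26005113   3.        ] 148.62759704289587 95.16933059240186 0.06821811662470723
14.783846721028894
p=[ 582.1 -395.1  197.2] yaw=-0.3425 tilt=[ 2.4 -2.3]mrad shift cm [-38.952 -46.104  -0.456] rows>= 14.5 turn units [ 0.019 -0.033 -2.206]; shift in final frame [-29.413 -52.705  -0.276]
```

View pics/w3.png

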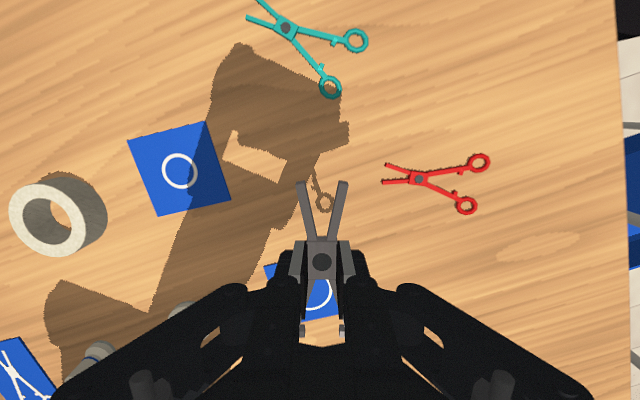

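The forceps are held square. Turning and carrying to a view of the open mat.

Emit:
{"op": "carry_out", "data": {
  "steps": [0, 0, 0, 0, 0, -0.8, -1, 0, 0, 0, 0, 0, -0.8, -1, 0, 0, 0, 0, 0, -0.8, -1, 0, 0, 0, 0, 0, -0.8, -1, -1.6, -3.67, 0, 0, 0, 0, -1, -1.6, -3.67, 0, 0, 0, 0, -1, -1.6, -3.67, 0, 0, 0, 0, -1, -1.6, -3.67, 0, 0, 0, 0, -1, -1.6, -3.67, 0, 0, 0, 0, -1, -1.6, -3.67, 0, 0, 0, 0, -1, -1.6, -3.67, 0, 0, 0, 0, -1, -1.6, -3.67, 0, 0, 0, 0, -1, -1.6, -3.67, 0, 0, 0, 0, -1, -1.6, -3.67, 0, 0, 0, 0, -1, -1.6, -3.67, 0, 0, 0, 0, -1, -1.6, -3.67, 0, 0, 0, 0, -1, -1.6, -3.67, 0, 0, 0, 0, -1, -1.6, -3.67, 0, 0, 0, 0, -1, -1.6, -3.67, 0, 0, 0, 0, -1, 0, 0, 0, 0, 0, 0, -1]
}}

```text
time_s: 6.3
eef_pos: [373.6, 174.4, 193.9]
ee_rot: [-0.0, 1.0, -0.028, -0.002]
force: [1.1, -0.5, -0.2]
grip_width: 0.172
```

Emit:
{"op": "carry_out", "data": {
  "steps": [0, 0, 0, 0, 0, 0, -1, 0, 0, 0, 0, 0, 0, -1, 0, 0, 0, 0, 0, 0, -1]
}}

```text
time_s: 6.55
eef_pos: [377.3, 168.7, 194.5]
ee_rot: [0.0, 0.999, -0.032, -0.001]
force: [0.3, 0.2, -1.0]
grip_width: 0.172
```

```bash
python3 - <<'E'
from h import *
P,_=shot("wrist","w4"); np.save("P4.npy",np.r_[P[0].as_quat(),P[1]])
go(375,170,200,-0.063); print(readout.sense()["grip_width"]*85)
E
```

```text
p=[377.4 168.6 194.6] yaw=-0.0654 tilt=[-0.9 -0.3]mrad shift cm [-0.252 -0.124 -0.541] rows>= 0.1 turn units [ 0.004  0.011 -0.027]; shift in final frame [-0.251 -0.125 -0.541]
14.497424584534263
```

View pics/w4.png

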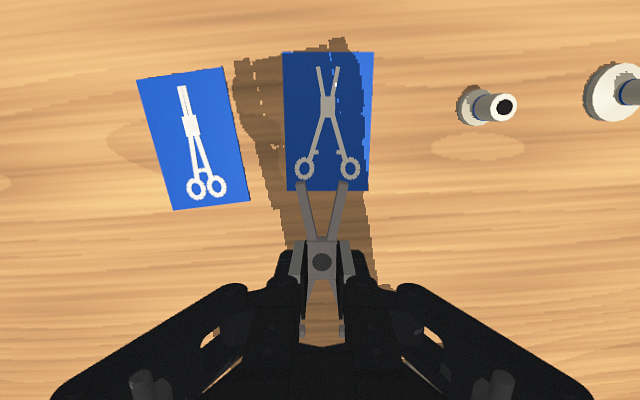

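The open mat spans (283–373, 50–190) with its silhouette block near (328,105). The shut mat is to the left with its block near (190,125). Measuring both by colour mask.

```bash
cat >> h.py <<'E'
def loadP(n):
    q=np.load(n); return (Ro.from_quat(q[:4]),q[4:])
def bluequads(im,amin=1500):
    b,g,r=[im[...,i].astype(int) for i in range(3)]
    m=((b>r*1.6+15)&(b>70)).astype(np.uint8)*255
    m=cv2.morphologyEx(m,cv2.MORPH_CLOSE,np.ones((5,5)))
    out=[]
    for c in cv2.findContours(m,cv2.RETR_EXTERNAL,cv2.CHAIN_APPROX_NONE)[0]:
        if cv2.contourArea(c)>amin:
            h=cv2.convexHull(c); q=cv2.approxPolyDP(h,0.04*cv2.arcLength(h,True),True)
            out.append(q.reshape(-1,2))
    return out,m
E
python3 - <<'E'
from h import *
np.set_printoptions(precision=1,suppress=True)
im=cv2.imread("pics/w4.png");P=loadP("P4.npy")
qs,m=bluequads(im)
for q in qs:
    print(q.tolist())
    if len(q)==4:
        w=cast("wrist",q,3,P); o=np.argsort(-w[:,0]); F=w[o[:2]].mean(0);B=w[o[2:]].mean(0)
        yaw=np.arctan2(*(F-B)[[1,0]]); print("centre",w.mean(0),"len",np.linalg.norm(F-B),"wid",np.linalg.norm(w[o[0]]-w[o[1]]),"yaw",yaw,"pivot",w.mean(0)[:2]+20*np.array([np.cos(yaw),np.sin(yaw)]))
a=cv2.resize(im[40:215,130:385],None,fx=3,fy=3,interpolation=2);cv2.imwrite("pics/w4c.png",a)
E
```

```text
[[222, 67], [249, 200], [173, 209], [136, 80]]
centre [426.4 309.3   3. ] len 148.00096682150738 wid 95.26941045652588 yaw 0.06133540245973073 pivot [446.3 310.6]
[[372, 52], [367, 189], [287, 190], [282, 53]]
centre [435.9 159.2   3. ] len 147.72075329836431 wid 93.74445011358189 yaw -0.05921162555316015 pivot [455.9 158. ]
```

View pics/w4c.png

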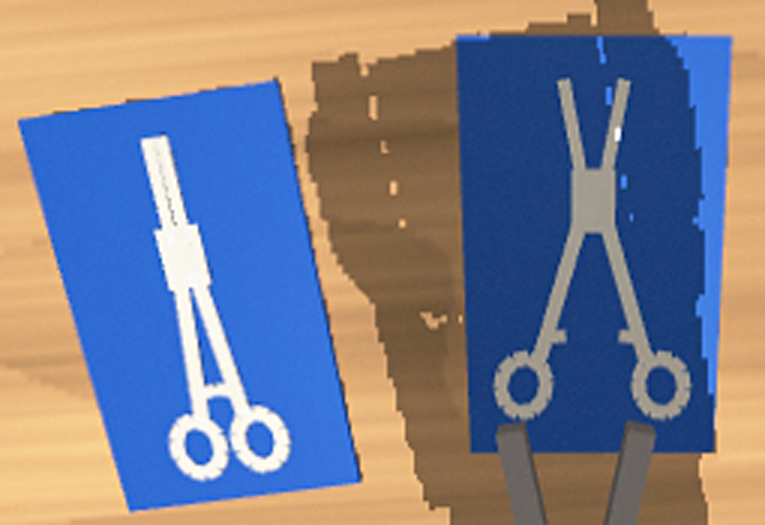

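```bash
python3 - <<'E'
from h import *
np.set_printoptions(precision=1,suppress=True)
P=loadP("P4.npy")
f=lambda a:(np.array(a)+.5)/3-.5+[130,40]
w=cast("wrist",f([[593,201],[594,80],[592.5,386],[184,258],[155,138],[230,443]]),3,P)
for k in (0,3):
    v=w[k+1]-w[k+2];print(w[k],"yaw",np.arctan2(v[1],v[0]),np.linalg.norm(v))
go(456,158,60,-0.060)
print("held pivot px",proj("wrist",P[0].apply([0,0,-1])+P[1],P))
E
```

```text
[455.6 157.6   3. ] yaw -0.063864726794201 108.92260793435729
[445.7 310.7   3. ] yaw 0.06204412449284253 114.05416842902918
p=[377.4 168.6 194.6] yaw=-0.0654 tilt=[-0.9 -0.3]mrad shift cm [ 7.9  0.5 13.5] rows>= 3.7 turn units [ 0.   0.  -0.1]; shift in final frame [ 7.9  0.6 13.5]
held pivot px [[322.2 255.6]]
```

Emit:
{"op": "carry_out", "data": {
  "steps": [1.6, 0.1, 2.7, 0, 0, 0, -1, 1.6, 0.1, 2.7, 0, 0, 0, -1, 1.6, 0.1, 2.7, 0, 0, 0, -1, 1.6, 0.1, 2.7, 0, 0, -0.04, -1, 1.5, 0.1, 2.7, 0, 0, 0, -1, 0, 0, 0, 0, 0, 0, -1, 0, 0, 0, 0, 0, 0, -1, 0, 0, 0, 0, 0, 0, -1]
}}

```text
time_s: 7.27
eef_pos: [455.8, 159.3, 61.1]
ee_rot: [-0.0, 1.0, -0.03, 0.0]
force: [-0.5, 0.7, -0.1]
grip_width: 0.172
```

```bash
python3 - <<'E'
from h import *
P,_=shot("wrist","w5"); np.save("P5.npy",np.r_[P[0].as_quat(),P[1]])
go(455.8,157.8,4.5,-0.062)
E
```

```text
p=[455.9 159.5  61.6] yaw=-0.0603 tilt=[2.  0.2]mrad shift cm [-0.009  0.177  5.706] rows>= 1.4 turn units [-0.004 -0.023  0.019]; shift in final frame [2.000e-03 1.750e-01 5.706e+00]
```

View pics/w5.png

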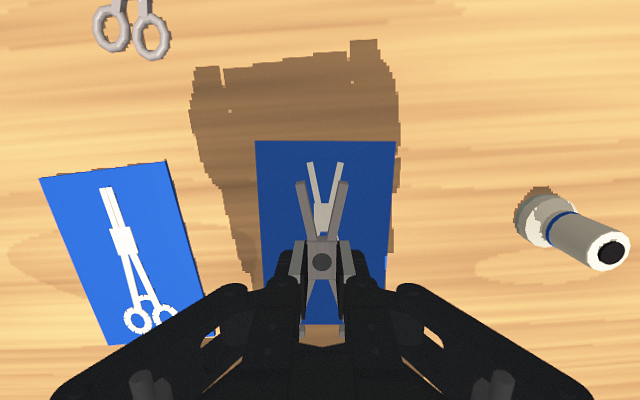

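```bash
python3 - <<'E'
from h import *
np.set_printoptions(precision=1,suppress=True)
P=loadP("P5.npy"); im=cv2.imread("pics/w5.png")
cv2.imwrite("pics/w5c.png",cv2.resize(im[130:290,240:410],None,fx=4,fy=4,interpolation=2)[:600])
w=cast("wrist",[[255,141],[395,142],[326,163]],3,P); F=w[:2].mean(0); y=-0.062
u=np.array([np.cos(y),np.sin(y)]);print("front mid",F,"-> pivot",F[:2]-55*u, "front edge yaw",np.arctan2(*(w[0]-w[1])[[1,0]])-np.pi/2,"tip->pivot",w[2][:2]-42*u)
E
```

```text
front mid [510.4 154.    3. ] -> pivot [455.5 157.4] front edge yaw -0.06724843162824934 tip->pivot [453.7 156.8]
```

View pics/w5c.png

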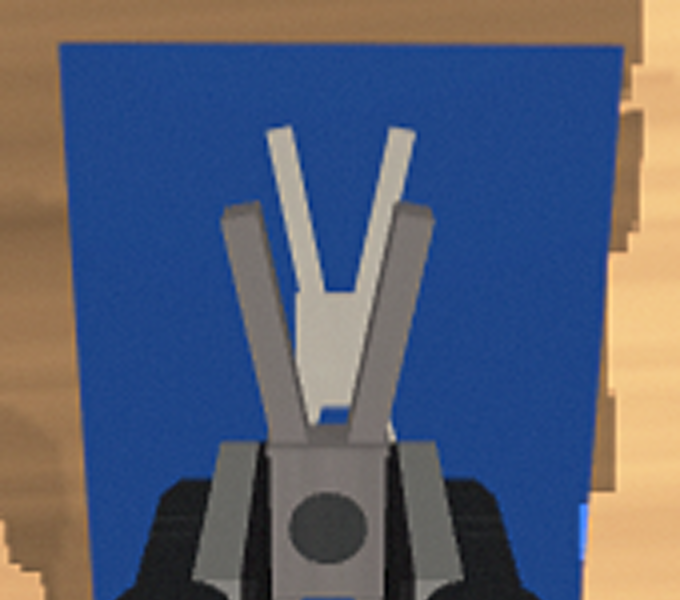

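Emit:
{"op": "carry_out", "data": {
  "steps": [0, 0.1, 1.5, 0, 0, 0.03, -1, 0, 0.09, 1.5, 0, 0, 0, -1, 0, 0, 1.2, 0, 0, 0, -1, 0, 0, 0.8, 0, 0, 0, -1, 0, 0, 0.4, 0, 0, 0, -1, 0, 0, 0.2, 0, 0, 0, -1, 0, 0, 0, 0, 0, 0, -1, 0, 0, 0, 0, 0, 0, -1]
}}

```text
time_s: 7.98
eef_pos: [455.9, 157.9, 4.7]
ee_rot: [-0.0, 1.0, -0.031, 0.001]
force: [1.0, -0.2, -0.3]
grip_width: 0.173
```

```bash
python3 - <<'E'
from h import *
print(readout.sense()["force"]);go(455.7,157.7,4,-0.063)
E
```

```text
[ 0.9729453  -0.19489949 -0.29480175]
p=[455.9 157.9   4.7] yaw=-0.0623 tilt=[1.2 0.1]mrad shift cm [-0.02   0.024  0.071] rows>= 0.0 turn units [-0.002 -0.014  0.008]; shift in final frame [-0.02   0.024  0.071]
```

Emit:
{"op": "carry_out", "data": {
  "steps": [0, 0, 0.07, 0, 0, 0, -1, 0, 0, 0, 0, 0, 0, -1, 0, 0, 0, 0, 0, 0, -0.6, 0, 0, 0, 0, 0, 0, -0.4, 0, 0, 0, 0, 0, 0, -0.1, 0, 0, 0, 0, 0, 0, 0.1, 0, 0, 0, 0, 0, 0, 0.1, 0, 0, 0, 0, 0, 0, 0.1, 0, 0, -1, 0, 0, 0, 0.1, 0, 0, -2, 0, 0, 0, 0.1, 0, 0, -3, 0, 0, 0, 0.1, -2, 0, -3.5, 0, 0, 0, 0.1, -2, 0, -3.5, 0, 0, 0, 0.1, -2, 0, -3.5, 0, 0, 0, 0.1, -2, 0, -2.5, 0, 0, 0, 0.1, 0, 0, 0, 0, 0, 0, 0.1, 0, 0, 0, 0, 0, 0, 0.1]
}}

```text
time_s: 9.4
eef_pos: [375.7, 163.0, 195.0]
ee_rot: [-0.0, 1.0, -0.031, 0.002]
force: [0.4, 0.5, -0.1]
grip_width: 0.552
```

```bash
python3 - <<'E'
from h import *
P,im=shot("wrist","w6"); np.save("P6.npy",np.r_[P[0].as_quat(),P[1]])
go(610,262,200,-0.23)
cv2.imwrite("pics/w6c.png",cv2.resize(im[30:220,150:400],None,fx=3,fy=3,interpolation=2))
E
```

```text
p=[375.7 162.8 193.8] yaw=-0.0622 tilt=[1.3 0.1]mrad shift cm [ 22.771 -11.353  -0.592] rows>= 6.1 turn units [-0.004 -0.014  1.922]; shift in final frame [ 20.555 -14.996  -0.623]
```

View pics/w6c.png

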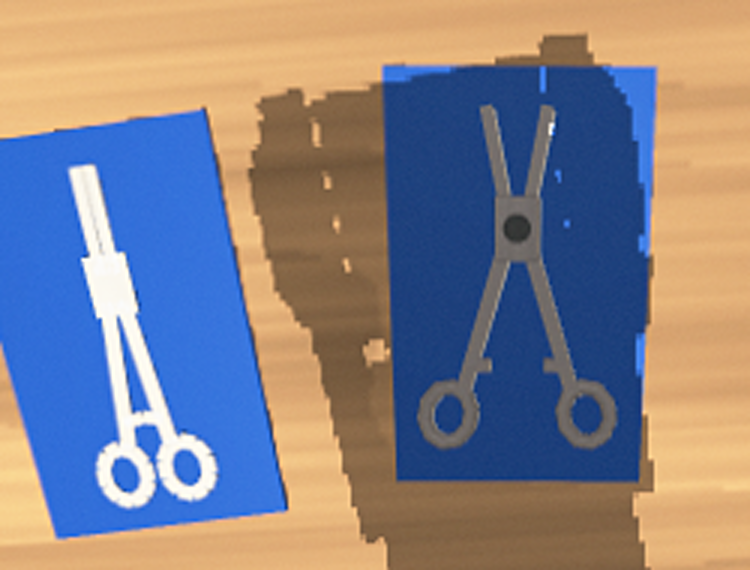

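View pics/w6.png

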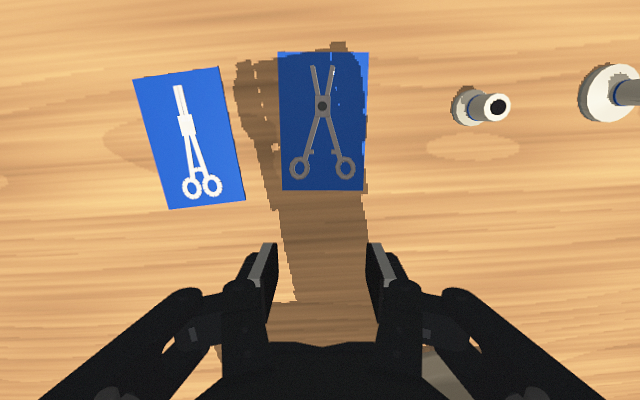

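The open forceps now cover their silhouette, with the pivot at (322,106). I'll check this numerically and then go on to the shut forceps.

```bash
python3 - <<'E'
from h import *
np.set_printoptions(precision=2,suppress=True)
im=cv2.imread("pics/w6.png");P=loadP("P6.npy")
for q in bluequads(im)[0]:
    if len(q)==4:
        w=cast("wrist",q,3,P); o=np.argsort(-w[:,0]); F=w[o[:2]].mean(0);B=w[o[2:]].mean(0)
        yaw=np.arctan2(*(F-B)[[1,0]]); print("yaw",yaw,"pivot",w.mean(0)[:2]+20*np.array([np.cos(yaw),np.sin(yaw)]))
f=lambda a:(np.array(a)+.5)/3-.5+[150,30]
w=cast("wrist",f([[517,228]]),12,P);t=cast("wrist",f([[517,107]]),10,P);r=cast("wrist",f([[517,414.5]]),9,P)
print(w,np.arctan2(*(t-r)[0][[1,0]]))
f2=cast("top",[[206.0,178.5]],9)[0]+[0,3,0];print("shut pv",f2)
go(f2[0]-45,f2[1]+10,200,-0.23)
E
```

```text
yaw 0.06873146554250986 pivot [446.21 310.54]
yaw -0.06810034151757871 pivot [455.9  157.49]
[[456.21 158.15  12.  ]] -0.06086673017511528
shut pv [653.97 249.81   9.  ]
p=[375.7 162.8 193.8] yaw=-0.0622 tilt=[1.3 0.1]mrad shift cm [ 22.68 -11.13  -0.59] rows>= 6.1 turn units [-0.   -0.01  1.92]; shift in final frame [ 20.5  -14.76  -0.62]
```

It's within 0.7 mm and about 0.4°. Next, the shut forceps.

Emit:
{"op": "carry_out", "data": {
  "steps": [0, 0, 0, 0, 0, 0.96, 0.2, 0, 0, 0, 0, 0, 0.96, 0.2, 2.56, -1.84, -0.08, 0, 0, 0, 0.2, 2.56, -1.84, -0.08, 0, 0, 0, 0.2, 2.56, -1.84, -0.08, 0, 0, 0, 0.2, 2.56, -1.84, -0.08, 0, 0, 0, 0.2, 2.56, -1.84, -0.08, 0, 0, 0, 0.2, 2.56, -1.84, -0.08, 0, 0, 0, 0.2, 2.56, -1.84, -0.08, 0, 0, 0, 0.2, 2.56, -1.84, -0.08, 0, 0, 0, 0.2, 0, 0, 0, 0, 0, 0, 0.2, 0, 0, 0, 0, 0, 0, 0.2, 0, 0, 0, 0, 0, 0, 0.2]
}}

```text
time_s: 10.53
eef_pos: [608.2, 259.1, 198.1]
ee_rot: [0.0, 0.993, -0.115, -0.001]
force: [0.0, 0.4, -0.0]
grip_width: 0.601
```

```bash
python3 - <<'E'
from h import *
P,im=shot("wrist","w7"); np.save("P7.npy",np.r_[P[0].as_quat(),P[1]])
cv2.imwrite("pics/w7c.png",cv2.resize(im[60:220,220:430],None,fx=3.5,fy=3.5,interpolation=2)); print(P[1])
E
```

```text
[608.19354002 259.12316349 198.10723631]
```

View pics/w7.png

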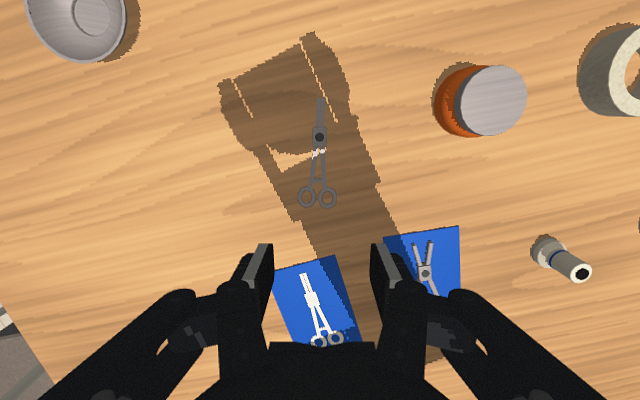

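View pics/w7c.png

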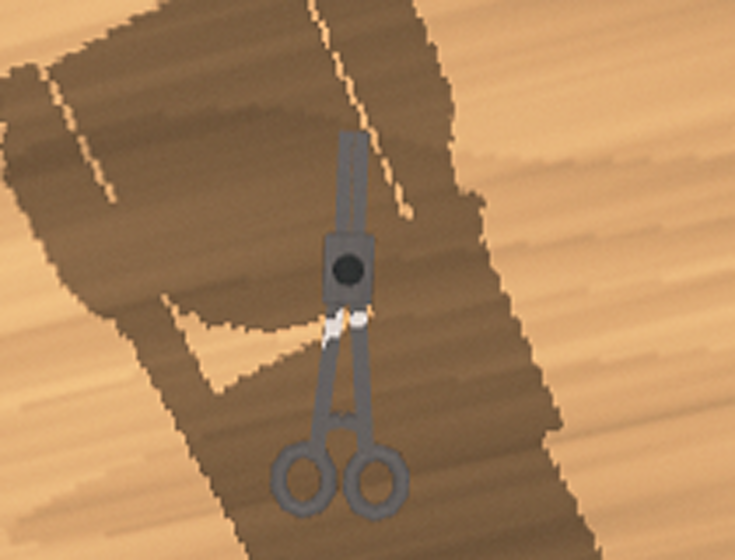

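The shut forceps pivot is at about (319,137). The tips are at (321,98) and the rings at (306,197) and (327,198).

```bash
python3 - <<'E'
from h import *
np.set_printoptions(precision=1,suppress=True)
P=loadP("P7.npy")
f=lambda a:(np.array(a)+.5)/3.5-.5+[220,60]
pv=cast("wrist",f([[348.5,270]]),9,P)[0];t=cast("wrist",f([[354,133]]),7,P)[0];r=cast("wrist",f([[304,481],[376,483]]),6,P);rm=r.mean(0)
g=lambda v:np.arctan2(v[1],v[0])
print(pv,np.linalg.norm(t-pv),np.linalg.norm(rm-pv),np.linalg.norm(r[0]-r[1]),"yaws",g(t-rm),g(t-pv),g(pv-rm))
go(pv[0],pv[1],55,g(t-rm))
E
```

```text
[654.  251.1   9. ] 41.544678410725545 71.51690155881458 24.617547825065753 yaws -0.2727544455890317 -0.2725440489214847 -0.27287663235514503
p=[608.  259.1 198.9] yaw=-0.2302 tilt=[-1.7 -0.5]mrad shift cm [ 4.7 -0.3 14.4] rows>= 3.6 turn units [0.  0.  0.5]; shift in final frame [ 4.6 -0.5 14.4]
```

Emit:
{"op": "carry_out", "data": {
  "steps": [0.8, -0.05, 2.4, 0, 0, 0.25, 0.2, 0.8, -0.06, 2.4, 0, 0, 0.24, 0.2, 0.8, -0.06, 2.4, 0, 0, 0, 0.2, 0.8, -0.06, 2.4, 0, 0, 0, 0.2, 0.75, -0.06, 2.4, 0, 0, 0, 0.2, 0.7, -0.06, 2.4, 0, 0, 0, 0.2, 0, 0, 0, 0, 0, 0, 0.2, 0, 0, 0, 0, 0, 0, 0.2, 0, 0, 0, 0, 0, 0, 0.2]
}}

```text
time_s: 11.33
eef_pos: [654.7, 251.0, 57.9]
ee_rot: [-0.0, 0.991, -0.136, 0.001]
force: [0.6, 0.5, -0.2]
grip_width: 0.6
```

```bash
python3 - <<'E'
from h import *
P,im=shot("wrist","w8"); go(654,251.1,2.3,-0.273); print(proj("wrist",[654,251.1,9],P))
E
```

```text
p=[654.9 251.1  58.3] yaw=-0.2725 tilt=[3.1 0.7]mrad shift cm [-0.099  0.035  5.596] rows>= 1.3 turn units [-0.017 -0.032  0.006]; shift in final frame [-0.084  0.027  5.596]
[[322.06407859 222.84642492]]
```

View pics/w8.png

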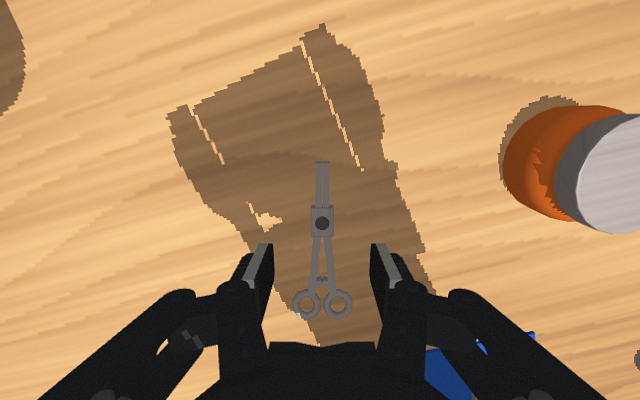

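The pivot is at (322,223) against a predicted (322.1,222.8), so I'm gripping.

Emit:
{"op": "carry_out", "data": {
  "steps": [-0.08, 0.03, 1.5, 0, 0, 0, 0.2, 0, 0, 1.5, 0, 0, 0, 0.2, 0, 0, 1.3, 0, 0, 0, 0.2, 0, 0, 0.8, 0, 0, 0, 0.2, 0, 0, 0.48, 0, 0, 0, 0.2, 0, 0, 0, 0, 0, 0, 0.2, 0, 0, 0, 0, 0, 0, 0, 0, 0, 0, 0, 0, 0, -0.3, 0, 0, 0, 0, 0, 0, -0.6, 0, 0, 0, 0, 0, 0, -0.9, 0, 0, 0, 0, 0, 0, -1, 0, 0, 0, 0, 0, 0, -1, 0, 0, 0, 0, 0, 0, -1, 0, 0, 0, 0, 0, 0, -1],
  "grip_force": 40
}}

```text
time_s: 12.55
eef_pos: [654.1, 250.9, 0.8]
ee_rot: [-0.0, 0.991, -0.136, 0.001]
force: [-0.6, 0.1, 5.4]
grip_width: 0.17
```

```bash
python3 - <<'E'
from h import *
s=readout.sense();print(s["grip_width"]*85,s["force"]); go(654,251.1,150,-0.273)
E
```

```text
14.449400491823143 [-0.62532532  0.07657193  5.3699985 ]
p=[654.1 250.9   0.8] yaw=-0.2727 tilt=[1.5 0.3]mrad shift cm [ 3.0000e-03 -2.9000e-02 -1.4916e+01] rows>= 3.6 turn units [-0.008 -0.016  0.003]; shift in final frame [ -0.017  -0.018 -14.916]
```

Emit:
{"op": "carry_out", "data": {
  "steps": [0, 0, -0.5, 0, 0, 0, -1, 0, 0, -1.5, 0, 0, 0, -1, 0, 0, -3, 0, 0, 0, -1, 0, 0, -4, 0, 0, 0, -1, 0, 0, -4, 0, 0, 0, -1, 0, 0, -4, 0, 0, 0, -1, 0, 0, -2, 0, 0, -0.97, -1, 0, 0, 0, 0, 0, -0.97, -1, 0, 0, 0, 0, 0, -0.97, -1, 0, 0, 0, 0, 0, -0.96, -1, -3.1, -0.87, 0, 0, 0, 0, -1, -3.1, -0.87, 0, 0, 0, 0, -1, -3.1, -0.87, 0, 0, 0, 0, -1, -3.1, -0.87, 0, 0, 0, 0, -1, -3.1, -0.87, 0, 0, 0, 0, -1, -3.1, -0.87, 0, 0, 0, 0, -1, -3.1, -0.87, 0, 0, 0, 0, -1, -3.1, -0.87, 0, 0, 0, 0, -1, -3.1, -0.87, 0, 0, 0, 0, -1, 0, 0, 0, 0, 0, 0, -1]
}}

```text
time_s: 14.22
eef_pos: [365.6, 311.6, 191.0]
ee_rot: [-0.0, 0.999, 0.034, -0.001]
force: [0.1, -0.3, -0.4]
grip_width: 0.168
```

Emit:
{"op": "carry_out", "data": {
  "steps": [0, 0, 0, 0, 0, 0, -1, 0, 0, 0, 0, 0, 0, -1, 0, 0, 0, 0, 0, 0, -1]
}}

```text
time_s: 14.47
eef_pos: [371.0, 310.6, 190.3]
ee_rot: [-0.0, 0.999, 0.032, 0.0]
force: [0.9, -0.1, -1.1]
grip_width: 0.17
```

```bash
python3 - <<'E'
from h import *
np.set_printoptions(precision=2,suppress=True)
P,im=shot("wrist","w9"); np.save("P9.npy",np.r_[P[0].as_quat(),P[1]])
for q in bluequads(im)[0]:
    if len(q)==4:
        w=cast("wrist",q,3,P); o=np.argsort(-w[:,0]); F=w[o[:2]].mean(0);B=w[o[2:]].mean(0)
        yaw=np.arctan2(*(F-B)[[1,0]]); print("yaw",yaw,"pivot",w.mean(0)[:2]+20*np.array([np.cos(yaw),np.sin(yaw)]))
go(446.1,310.6,60,0.064);print(readout.sense()["grip_width"])
cv2.imwrite("pics/w9c.png",cv2.resize(im[30:300,220:450],None,fx=2.2,fy=2.2,interpolation=2))
E
```

```text
yaw 0.06556787787644644 pivot [446.46 310.85]
yaw -0.0707436612207989 pivot [456.04 158.2 ]
p=[370.9 310.5 190. ] yaw=0.0641 tilt=[0.3 0.1]mrad shift cm [ 7.5   0.47 13.01] rows>= 3.6 turn units [-0. -0.  0.]; shift in final frame [ 7.5   0.47 13.  ]
0.17187458512924483
```

View pics/w9c.png

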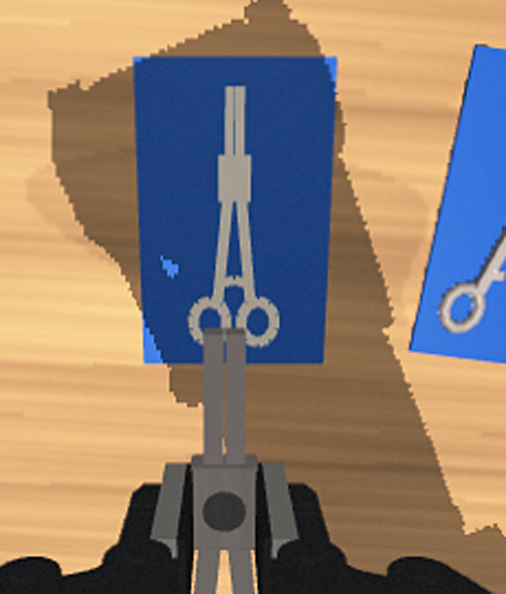

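Emit:
{"op": "carry_out", "data": {
  "steps": [1.5, 0.09, 2.6, 0, 0, 0, -1, 1.5, 0.09, 2.6, 0, 0, 0, -1, 1.5, 0.09, 2.6, 0, 0, 0, -1, 1.5, 0.09, 2.6, 0, 0, 0, -1, 1.5, 0.1, 2.6, 0, 0, 0, -1, 0, 0, 0, 0, 0, 0, -1, 0, 0, 0, 0, 0, 0, -1, 0, 0, 0, 0, 0, 0, -1, 0, 0, 0, 0, 0, 0, -1]
}}

```text
time_s: 15.27
eef_pos: [445.5, 311.4, 61.6]
ee_rot: [-0.0, 0.999, 0.033, 0.001]
force: [-0.2, 0.9, 0.9]
grip_width: 0.172
```

```bash
python3 - <<'E'
from h import *
P,_=shot("wrist","w10"); np.save("P10.npy",np.r_[P[0].as_quat(),P[1]])
go(446.2,310.7,4.1,0.064)
E
```

```text
p=[445.5 311.4  61.6] yaw=0.0654 tilt=[2.3 1. ]mrad shift cm [0.055 0.084 5.749] rows>= 1.4 turn units [-0.01  -0.028  0.016]; shift in final frame [0.069 0.079 5.749]
```

View pics/w10.png

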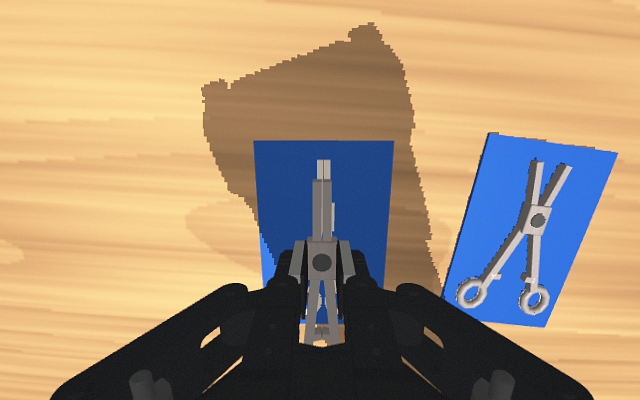

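Emit:
{"op": "carry_out", "data": {
  "steps": [0.04, 0.04, 1.5, 0, 0, 0, -1, 0.03, 0.04, 1.5, 0, 0, 0, -1, 0, 0, 1.2, 0, 0, 0, -1, 0, 0, 0.8, 0, 0, 0, -1, 0, 0, 0.4, 0, 0, 0, -1, 0, 0, 0.25, 0, 0, 0, -1, 0, 0, 0, 0, 0, 0, -1, 0, 0, 0, 0, 0, 0, -1]
}}

```text
time_s: 15.98
eef_pos: [446.4, 310.5, 4.1]
ee_rot: [-0.0, 0.999, 0.033, 0.001]
force: [0.4, 0.8, -0.0]
grip_width: 0.175
```

```bash
python3 - <<'E'
from h import *
np.set_printoptions(precision=2,suppress=True)
w=cast("wrist",[[254,141],[393.5,141]],3,loadP("P10.npy"));F=w.mean(0);print(F[:2]-55*np.array([np.cos(.064),np.sin(.064)]),np.arctan2(*(w[0]-w[1])[[1,0]])-np.pi/2)
print(readout.sense()["force"]);go(446.2,310.7,4,0.064)
E
```

```text
[445.82 310.57] 0.06598038860536115
[ 0.39  0.82 -0.02]
p=[446.4 310.5   4.1] yaw=0.0652 tilt=[1.2 0.5]mrad shift cm [-0.01 -0.02  0.01] rows>= 0.0 turn units [-0.01 -0.01  0.01]; shift in final frame [-0.01 -0.02  0.01]
```

Emit:
{"op": "carry_out", "data": {
  "steps": [0, 0, 0.03, 0, 0, 0, -1, 0, 0, 0, 0, 0, 0, -0.7, 0, 0, 0, 0, 0, 0, -0.5, 0, 0, 0, 0, 0, 0, -0.3, 0, 0, 0, 0, 0, 0, -0.1, 0, 0, 0, 0, 0, 0, 0.1, 0, 0, 0, 0, 0, 0, 0.1, 0, 0, 0, 0, 0, 0, 0.1, 0, 0, -1, 0, 0, 0, 0.1, 0, 0, -2, 0, 0, 0, 0.1, 0, 0, -3, 0, 0, 0, 0.1, -2, 0, -3.5, 0, 0, 0, 0.1, -2, 0, -3.5, 0, 0, 0, 0.1, -2, 0, -3.5, 0, 0, 0, 0.1, -2, 0, -2.5, 0, 0, 0, 0.1, 0, 0, 0, 0, 0, 0, 0.1, 0, 0, 0, 0, 0, 0, 0.1, 0, 0, 0, 0, 0, 0, 0.1]
}}

```text
time_s: 17.48
eef_pos: [366.2, 305.0, 193.0]
ee_rot: [0.0, 0.999, 0.032, -0.0]
force: [0.1, 0.3, -0.5]
grip_width: 0.554
```

```bash
python3 - <<'E'
from h import *
np.set_printoptions(precision=2,suppress=True)
P,im=shot("wrist","w11"); np.save("P11.npy",np.r_[P[0].as_quat(),P[1]])
for q in bluequads(im)[0]:
    if len(q)==4:
        w=cast("wrist",q,3,P); o=np.argsort(-w[:,0]); F=w[o[:2]].mean(0);B=w[o[2:]].mean(0)
        yaw=np.arctan2(*(F-B)[[1,0]]); print("yaw",yaw,"pivot",w.mean(0)[:2]+20*np.array([np.cos(yaw),np.sin(yaw)]),q.tolist())
cv2.imwrite("pics/w11c.png",cv2.resize(im[30:230,230:480],None,fx=3,fy=3,interpolation=2))
go(400,-5,200,0)
E
```

```text
yaw 0.0649313754929518 pivot [446.42 311.32] [[366, 51], [361, 189], [281, 189], [276, 51]]
yaw -0.06470960580980215 pivot [456.12 158.35] [[430, 46], [518, 60], [479, 194], [401, 183]]
p=[366.2 304.9 192.4] yaw=0.0647 tilt=[-1.3 -0.7]mrad shift cm [ 1.37 31.14 -0.75] rows>= 7.5 turn units [0.01 0.01 0.74]; shift in final frame [ 3.38 30.99 -0.76]
```

View pics/w11c.png

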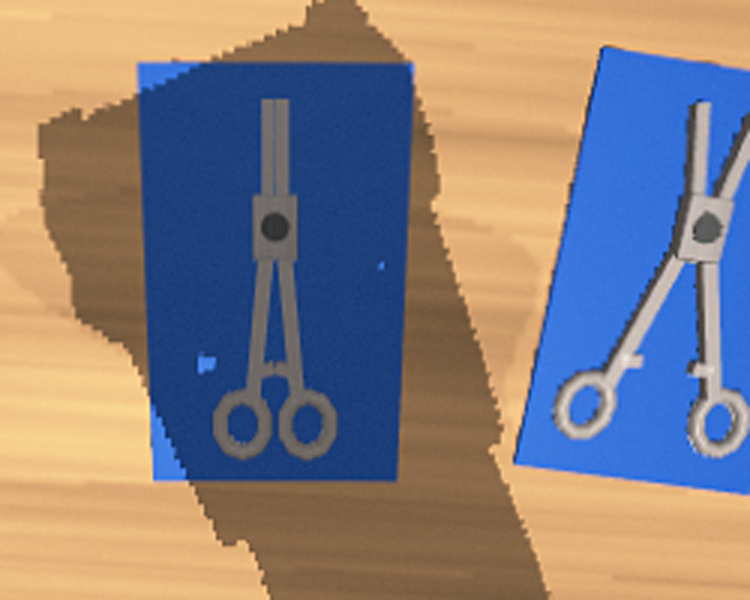

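The shut forceps sit on their silhouette too. Next is the small head.

Emit:
{"op": "carry_out", "data": {
  "steps": [0, 0, 0, 0, 0, 0.74, 0.6, 0.1, 3.44, -0.1, 0, 0, 0, 0.6, 0.1, 3.44, -0.1, 0, 0, 0, 0.6, 0.1, 3.44, -0.1, 0, 0, 0, 0.6, 0.1, 3.44, -0.1, 0, 0, 0, 0.6, 0.1, 3.44, -0.1, 0, 0, 0, 0.6, 0.1, 3.44, -0.1, 0, 0, 0, 0.6, 0.1, 3.44, -0.1, 0, 0, 0, 0.6, 0.1, 3.44, -0.1, 0, 0, 0, 0.6, 0.1, 3.44, -0.1, 0, 0, 0, 0.6, 0, 0, 0, 0, 0, 0, 0.6, 0, 0, 0, 0, 0, 0, 0.6, 0, 0, 0, 0, 0, 0, 0.6, 0, 0, 0, 0, 0, 0, 0.6]
}}

```text
time_s: 18.7
eef_pos: [375.2, -3.6, 201.6]
ee_rot: [-0.0, 1.0, 0.001, -0.001]
force: [0.3, -0.3, 0.4]
grip_width: 0.794
```

```bash
python3 - <<'E'
from h import *
np.set_printoptions(precision=2,suppress=True)
P=loadP("P11.npy"); f=lambda a:(np.array(a)+.5)/3-.5+[230,30]
pv=cast("wrist",f([[275,227]]),12,P);t=cast("wrist",f([[275,100]]),10,P);r=cast("wrist",f([[275,425]]),9,P)
print("shut placed",pv,np.arctan2(*(t-r)[0][[1,0]]))
P,im=shot("wrist","w12"); np.save("P12.npy",np.r_[P[0].as_quat(),P[1]]); print(P[1])
E
```

```text
shut placed [[446.26 310.89  12.  ]] 0.06524435575015226
[375.21  -3.65 201.65]
```

View pics/w12.png

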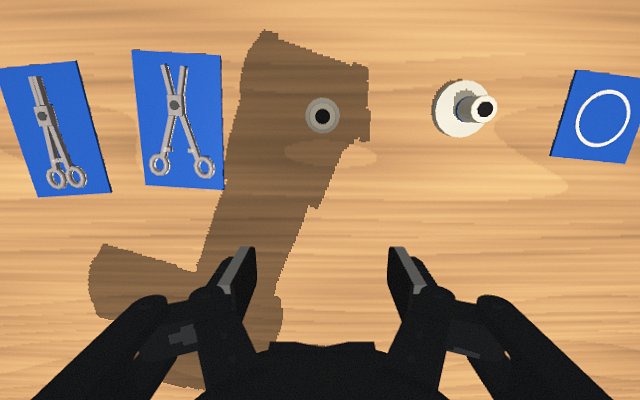

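The small head's top is at (322,116), the large head's at (485,109), and the large circle is at (604,118).

```bash
python3 - <<'E'
from h import *
np.set_printoptions(precision=1,suppress=True)
P=loadP("P12.npy"); im=cv2.imread("pics/w12.png")
g=cv2.cvtColor(im,6)
for (x0,y0) in ((322,116),(485,109)):
    s=g[y0-12:y0+13,x0-12:x0+13]; m=(s<45).astype(np.uint8); n,l,st,c=cv2.connectedComponentsWithStats(m); k=1+np.argmax(st[1:,4]); uv=c[k]+[x0-12,y0-12]; print(uv,st[k][4],cast("wrist",[uv],60,P))
a=np.hstack([cv2.resize(im[60:160,270:370],None,fx=4,fy=4,interpolation=2),cv2.resize(im[60:160,420:520],None,fx=4,fy=4,interpolation=2)]);cv2.imwrite("pics/w12c.png",a)
print(cast("wrist",[[604,118]],3,P))
E
```

```text
[322.3 116.1] 157 [[445.   -3.6  60. ]]
[484.8 109. ] 167 [[ 452.4 -156.    60. ]]
[[ 445.  -328.6    3. ]]
```

View pics/w12c.png

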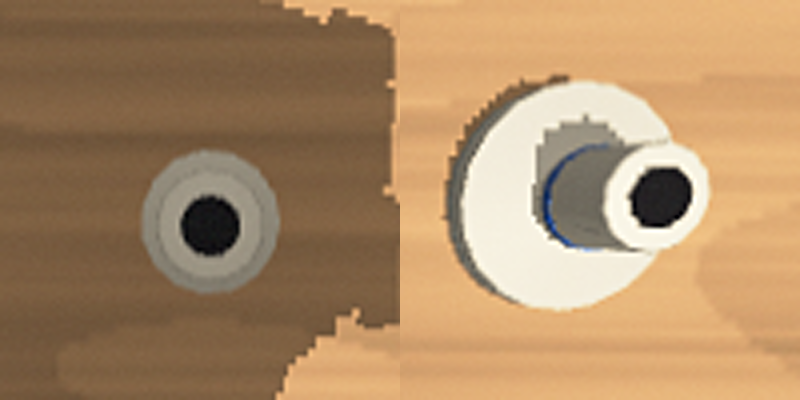

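```bash
python3 - <<'E'
from h import *
np.set_printoptions(precision=1,suppress=True)
P=loadP("P12.npy")
print(cast("wrist",[[322.4,115.1]],13,P))
go(445,-3.6,95,0)
E
```

```text
[[445.3  -3.8  13. ]]
p=[375.2  -3.5 201.8] yaw=0.0023 tilt=[-0.9  0.4]mrad shift cm [ 7.   0.  10.7] rows>= 3.1 turn units [-0.  0.  0.]; shift in final frame [ 7.   0.  10.7]
```

Emit:
{"op": "carry_out", "data": {
  "steps": [1.4, 0, 2.1, 0, 0, 0, 0.6, 1.4, 0, 2.1, 0, 0, 0, 0.6, 1.4, 0, 2.1, 0, 0, 0, 0.6, 1.4, 0, 2.2, 0, 0, 0, 0.6, 1.4, 0, 2.2, 0, 0, 0, 0.6, 0, 0, 0, 0, 0, 0, 0.6, 0, 0, 0, 0, 0, 0, 0.6, 0, 0, 0, 0, 0, 0, 0.6]
}}

```text
time_s: 19.42
eef_pos: [445.2, -3.9, 96.0]
ee_rot: [0.0, 1.0, 0.001, 0.0]
force: [-0.1, -0.1, 0.3]
grip_width: 0.801
```

```bash
python3 - <<'E'
from h import *
P,im=shot("wrist","w13"); go(445,-3.6,27,0); print(proj("wrist",[445,-3.6,60],P))
E
```

```text
p=[445.3  -4.1  96.3] yaw=0.0013 tilt=[ 1.6 -0.5]mrad shift cm [-0.044 -0.055  6.932] rows>= 1.7 turn units [ 0.005 -0.018  0.015]; shift in final frame [-0.033 -0.052  6.932]
[[321.68388929 229.35249944]]
```

View pics/w13.png

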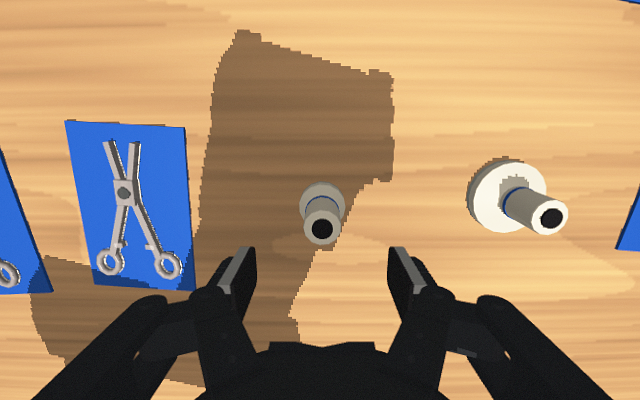

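The top is at (322,229) as predicted. Descending and closing gently.

Emit:
{"op": "carry_out", "data": {
  "steps": [-0.03, -0.05, 1.7, 0, 0, 0, 0.6, 0, 0, 1.7, 0, 0, 0, 0.6, 0, 0, 1.7, 0, 0, 0, 0.6, 0, 0, 1.2, 0, 0, 0, 0.6, 0, 0, 0.6, 0, 0, 0, 0.6, 0, 0, 0, 0, 0, 0, 0.6, 0, 0, 0, 0, 0, 0, 0.3, 0, 0, 0, 0, 0, 0, 0.1, 0, 0, 0, 0, 0, 0, -0.05, 0, 0, 0, 0, 0, 0, -0.15, 0, 0, 0, 0, 0, 0, -0.25, 0, 0, 0, 0, 0, 0, -0.32, 0, 0, 0, 0, 0, 0, -0.4, 0, 0, 0, 0, 0, 0, -0.6, 0, 0, 0, 0, 0, 0, -0.8, 0, 0, 0, 0, 0, 0, -0.8, 0, 0, 0, 0, 0, 0, -0.8],
  "grip_force": 40
}}

```text
time_s: 20.88
eef_pos: [445.1, -4.0, 26.4]
ee_rot: [0.0, 1.0, 0.0, 0.0]
force: [-1.8, -1.3, 5.8]
grip_width: 0.289
```

```bash
python3 - <<'E'
from h import *
s=readout.sense();print(s["grip_width"]*85,s["force"]); go(445,-3.6,27,0)
P,im=shot("wrist","w14")
E
```

```text
24.568101917743803 [-1.78217998 -1.32819152  5.8132364 ]
p=[445.1  -4.   26.4] yaw=0.0005 tilt=[ 0.2 -0.1]mrad shift cm [-0.011 -0.042 -0.064] rows>= 0.0 turn units [ 0.002 -0.002  0.006]; shift in final frame [-0.011 -0.042 -0.064]
```

View pics/w14.png

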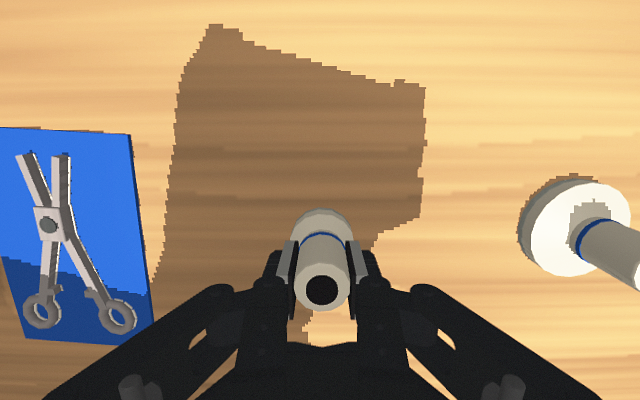

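Emit:
{"op": "carry_out", "data": {
  "steps": [0, 0, -0.5, 0, 0, 0, -0.8, 0, 0, -1, 0, 0, 0, -0.8, 0, 0, -2, 0, 0, 0, -0.8, 0, 0, -3, 0, 0, 0, -0.8, 0, 0, -3, 0, 0, 0, -0.8, 0, 0, -3, 0, 0, 0, -0.8, 0.3, 0.6, -2.5, 0, 0, 0, -0.8, 1.0, 2, -1, 0, 0, 0, -0.8, 1.4, 2.7, 0, 0, 0, 0, -0.8, 1.4, 2.7, 0, 0, 0, 0, -0.8, 1.4, 2.7, 0, 0, 0, 0, -0.8, 1.4, 2.7, 0, 0, 0, 0, -0.8, 1.4, 2.7, 0, 0, 0, 0, -0.8, 1.4, 2.7, 0, 0, 0, 0, -0.8, 1.4, 2.7, 0, 0, 0, 0, -0.8, 1.1, 2.0, 0, 0, 0, 0, -0.8, 0, 0, 0, 0, 0, 0, -0.8, 0, 0, 0, 0, 0, 0, -0.8, 0, 0, 0, 0, 0, 0, -0.8]
}}

```text
time_s: 22.52
eef_pos: [566.8, -238.2, 185.9]
ee_rot: [-0.0, 1.0, 0.0, -0.0]
force: [0.3, 0.5, -1.2]
grip_width: 0.287
```

```bash
python3 - <<'E'
from h import *
P,im=shot("wrist","w15"); np.save("P15.npy",np.r_[P[0].as_quat(),P[1]]); go(568,-241,182,0); print(readout.sense()["grip_width"])
E
```

```text
p=[ 566.8 -238.   186.1] yaw=0.0012 tilt=[-0.5  0.5]mrad shift cm [0.116 0.303 0.411] rows>= 0.1 turn units [-0.006  0.006  0.013]; shift in final frame [0.116 0.302 0.411]
0.29285178651789195
```

View pics/w15.png

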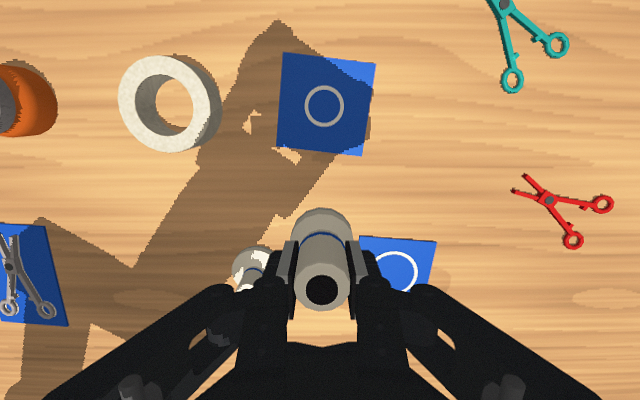

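The small circle is at about (324,106). I'll fit both the ring and the pad.

```bash
cat >> h.py <<'E'
def padc(name,P,near,r):
    im=cv2.imread(f"pics/{name}.png"); 
    for q in bluequads(im)[0]:
        if len(q)==4 and np.hypot(*(q.mean(0)-near))<30:
            w=cast("wrist",q,3,P); print("pad corners centre",w.mean(0),"sides",[round(float(np.linalg.norm(w[i]-w[i-1])),1) for i in range(4)])
    x,y=near; s=im[y-r:y+r,x-r:x+r].astype(int)
    m=((s[...,2]>s[...,0]*0.62)).astype(np.uint8)   # ring: not blue
    n,l,st,c=cv2.connectedComponentsWithStats(m); k=1+np.argmax(st[1:,4]); pts=np.argwhere(l==k)[:,::-1]+[x-r,y-r]
    h=cv2.findContours((l==k).astype(np.uint8),cv2.RETR_EXTERNAL,cv2.CHAIN_APPROX_NONE)[0][0].reshape(-1,2)+[x-r,y-r]
    w=cast("wrist",h,3,P); (cx,cy),rad=cv2.minEnclosingCircle(w[:,:2].astype(np.float32)); e=cv2.fitEllipse(w[:,:2].astype(np.float32)); print("ring ellipse",e)
E
python3 - <<'E'
from h import *
np.set_printoptions(precision=1,suppress=True)
P=loadP("P15.npy"); padc("w15",P,(324,106),28)
E
```

```text
pad corners centre [ 646.2 -239.8    3. ] sides [93.3, 94.5, 94.0, 94.9]
ring ellipse ((646.2452392578125, -239.8098602294922), (41.243038177490234, 41.85507583618164), 99.59849548339844)
```

```bash
python3 - <<'E'
from h import *
go(646.2,-239.8,90,0)
E
```

```text
p=[ 566.8 -238.   186.1] yaw=0.0012 tilt=[-0.5  0.5]mrad shift cm [7.941 0.197 9.607] rows>= 3.0 turn units [-0.006  0.006  0.013]; shift in final frame [7.936 0.182 9.611]
```

Emit:
{"op": "carry_out", "data": {
  "steps": [1.6, 0.04, 1.9, 0, 0, 0, -0.8, 1.6, 0.04, 1.9, 0, 0, 0, -0.8, 1.6, 0.04, 1.9, 0, 0, 0, -0.8, 1.6, 0.04, 1.9, 0, 0, 0, -0.8, 1.54, 0.04, 2.0, 0, 0, 0, -0.8, 0, 0, 0, 0, 0, 0, -0.8, 0, 0, 0, 0, 0, 0, -0.8, 0, 0, 0, 0, 0, 0, -0.8, 0, 0, 0, 0, 0, 0, -0.8]
}}

```text
time_s: 23.32
eef_pos: [646.6, -240.9, 92.0]
ee_rot: [0.001, 1.0, 0.0, 0.001]
force: [-0.6, -0.2, -1.9]
grip_width: 0.293
```

```bash
python3 - <<'E'
from h import *
P,im=shot("wrist","w16"); np.save("P16.npy",np.r_[P[0].as_quat(),P[1]]); go(646.2,-239.8,30.5,0)
E
```

```text
p=[ 646.5 -241.    91.9] yaw=0.0004 tilt=[ 1.9 -1.2]mrad shift cm [-0.047 -0.131  6.142] rows>= 1.5 turn units [ 0.014 -0.022  0.004]; shift in final frame [-0.035 -0.124  6.142]
```

View pics/w16.png

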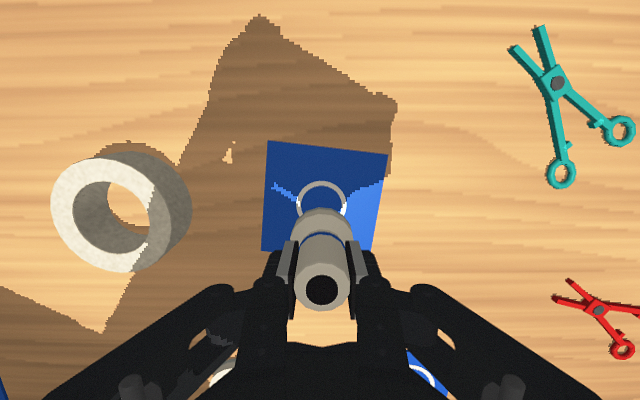

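Emit:
{"op": "carry_out", "data": {
  "steps": [-0.02, -0.06, 1.5, 0, 0, 0, -0.8, -0.02, -0.06, 1.5, 0, 0, 0, -0.8, 0, 0, 1.4, 0, 0, 0, -0.8, 0, 0, 0.9, 0, 0, 0, -0.8, 0, 0, 0.5, 0, 0, 0, -0.8, 0, 0, 0.25, 0, 0, 0, -0.8, 0, 0, 0, 0, 0, 0, -0.8, 0, 0, 0, 0, 0, 0, -0.8]
}}

```text
time_s: 24.03
eef_pos: [646.5, -239.9, 30.3]
ee_rot: [0.0, 1.0, 0.0, 0.001]
force: [0.7, -0.2, -0.1]
grip_width: 0.289
```

```bash
python3 - <<'E'
from h import *
print(readout.sense()["force"]); go(646.2,-239.8,29.5,0)
E
```

```text
[ 0.70047618 -0.21597073 -0.05392559]
p=[ 646.5 -239.9   30.3] yaw=0.0004 tilt=[ 1.2 -0.7]mrad shift cm [-0.03  -0.012  0.08 ] rows>= 0.0 turn units [ 0.007 -0.013  0.005]; shift in final frame [-0.03  -0.012  0.08 ]
```

Lowering slightly to set it on the pad, then releasing gently.

Emit:
{"op": "carry_out", "data": {
  "steps": [-0.02, 0, 0.07, 0, 0, 0, -0.8, 0, 0, 0.03, 0, 0, 0, -0.8, 0, 0, 0, 0, 0, 0, -0.8, 0, 0, 0, 0, 0, 0, -0.4, 0, 0, 0, 0, 0, 0, -0.3, 0, 0, 0, 0, 0, 0, -0.2, 0, 0, 0, 0, 0, 0, -0.1, 0, 0, 0, 0, 0, 0, 0.1, 0, 0, 0, 0, 0, 0, 0.3, 0, 0, 0, 0, 0, 0, 0.6, 0, 0, 0, 0, 0, 0, 0.6]
}}

```text
time_s: 24.95
eef_pos: [645.9, -239.7, 28.6]
ee_rot: [-0.0, 1.0, 0.0, -0.0]
force: [-0.2, -0.6, -0.3]
grip_width: 0.798
```

Emit:
{"op": "carry_out", "data": {
  "steps": [0, 0, -0.5, 0, 0, 0, 0.6, 0, 0, -1, 0, 0, 0, 0.6, 0, 0, -2, 0, 0, 0, 0.6, 0, 0, -3, 0, 0, 0, 0.6, -1, 0, -3, 0, 0, 0, 0.6, -2, 0, -3, 0, 0, 0, 0.6, -2.5, 0, -3, 0, 0, 0, 0.6, -2.3, 0, 0, 0, 0, 0, 0.6, 0, 0, 0, 0, 0, 0, 0.6, 0, 0, 0, 0, 0, 0, 0.6, 0, 0, 0, 0, 0, 0, 0.6]
}}

```text
time_s: 25.87
eef_pos: [568.4, -239.7, 183.9]
ee_rot: [0.0, 1.0, 0.0, 0.0]
force: [-0.2, 0.4, -0.5]
grip_width: 0.796
```

```bash
python3 - <<'E'
from h import *
np.set_printoptions(precision=1,suppress=True)
P,im=shot("wrist","w17"); np.save("P17.npy",np.r_[P[0].as_quat(),P[1]]); go(385,-156,200,0)
for q in bluequads(im)[0]:
    if len(q)==4: print(q.tolist(),cast("wrist",q,3,P).mean(0))
cv2.imwrite("pics/w17c.png",cv2.resize(im[30:170,250:400],None,fx=4,fy=4,interpolation=2))
E
```

```text
p=[ 568.5 -239.7  183.4] yaw=0.0007 tilt=[-0.   0.2]mrad shift cm [-18.3  -8.4  -1.7] rows>= 4.9 turn units [-0.  0.  0.]; shift in final frame [-18.4  -8.4  -1.7]
[[358, 238], [435, 245], [396, 307], [349, 304]] [ 445.6 -318.5    3. ]
[[0, 226], [42, 229], [64, 328], [0, 323]] [435. 147.   3.]
[[282, 54], [373, 65], [360, 157], [274, 147]] [ 646.5 -240.     3. ]
[[486, 0], [567, 41], [516, 93], [500, 84]] [ 698.8 -439.5    3. ]
```

View pics/w17.png

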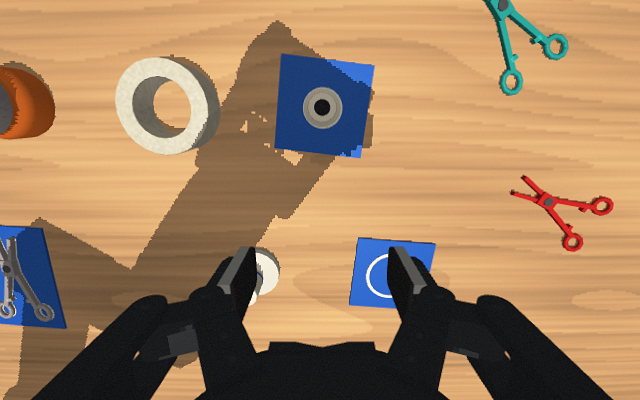

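View pics/w17c.png

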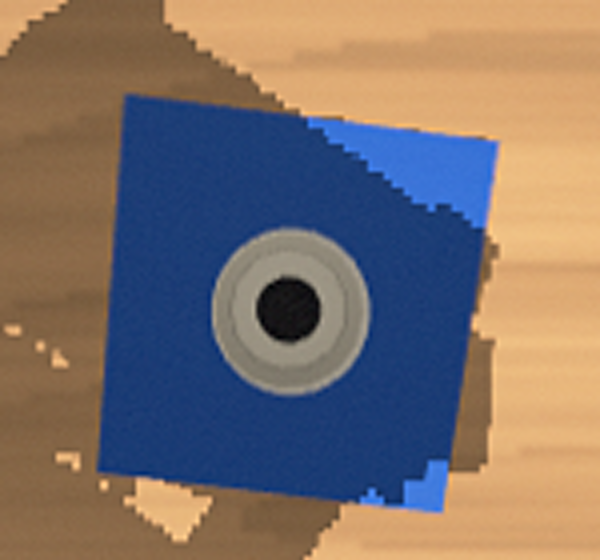

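The small head stands upright with its top at (322,107). Now the large head.

Emit:
{"op": "carry_out", "data": {
  "steps": [-2.76, -1.2, -0.2, 0, 0, 0, 0.7, -2.76, -1.2, -0.2, 0, 0, 0, 0.7, -2.76, -1.2, -0.2, 0, 0, 0, 0.7, -2.76, -1.2, -0.2, 0, 0, 0, 0.7, -2.76, -1.2, -0.2, 0, 0, 0, 0.7, -2.76, -1.2, -0.2, 0, 0, 0, 0.7, -2.76, -1.2, -0.2, 0, 0, 0, 0.7, 0, 0, 0, 0, 0, 0, 0.7, 0, 0, 0, 0, 0, 0, 0.7, 0, 0, 0, 0, 0, 0, 0.7, 0, 0, 0, 0, 0, 0, 0.7]
}}

```text
time_s: 26.83
eef_pos: [375.6, -156.2, 197.5]
ee_rot: [-0.0, 1.0, 0.0, -0.0]
force: [0.0, 0.2, -0.1]
grip_width: 0.85
```

```bash
cat >> h.py <<'E'
def dot(im,x0,y0,z,P):
    g=cv2.cvtColor(im,6); s=g[y0-14:y0+15,x0-14:x0+15]; m=(s<45).astype(np.uint8); n,l,st,c=cv2.connectedComponentsWithStats(m); k=1+np.argmax(st[1:,4]); uv=c[k]+[x0-14,y0-14]; print("dot",uv,st[k][4],cast("wrist",[uv],z,P))
E
python3 - <<'E'
from h import *
np.set_printoptions(precision=1,suppress=True)
dot(cv2.imread("pics/w17.png"),322,107,63,loadP("P17.npy"))
print("disc",cast("wrist",[[ (291.5)/4-.5+250,(311.5)/4-.5+30]],16,loadP("P17.npy")))
P,im=shot("wrist","w18"); np.save("P18.npy",np.r_[P[0].as_quat(),P[1]]); print(P[1])
E
```

```text
dot [321.6 106.9] 190 [[ 646.4 -239.3   63. ]]
disc [[ 646.6 -240.1   16. ]]
[ 375.6 -156.2  197.5]
```

View pics/w18.png

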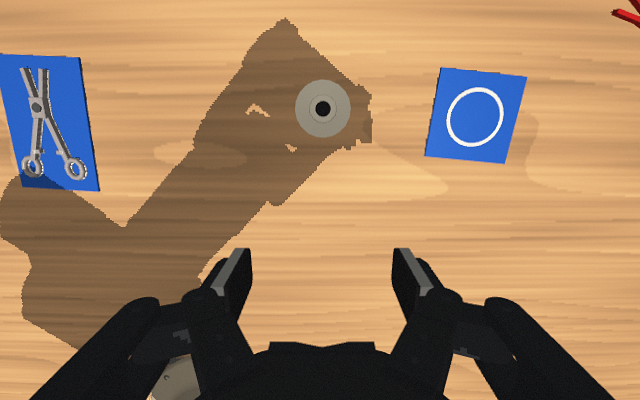

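The small head is within about 0.5 mm. The large head's top is at (323,109) and the large circle is at (475,117).

```bash
python3 - <<'E'
from h import *
np.set_printoptions(precision=1,suppress=True)
P=loadP("P18.npy"); im=cv2.imread("pics/w18.png"); dot(im,323,109,60,P); padc("w18",P,(475,117),34)
print("disc",cast("wrist",[[323,108.5]],13,P))
go(452.5,-156,95,0)
E
```

```text
dot [322.5 108.4] 167 [[ 452.4 -156.5   60. ]]
pad corners centre [ 444.1 -325.9    3. ] sides [93.3, 95.7, 94.6, 93.7]
ring ellipse ((444.281005859375, -326.8421325683594), (63.33684539794922, 63.65422439575195), 79.47525024414062)
disc [[ 452.7 -157.2   13. ]]
p=[ 375.5 -156.2  197.4] yaw=0.0008 tilt=[-0.2  0.3]mrad shift cm [ 7.7 -0.  10.2] rows>= 3.1 turn units [-0.  0.  0.]; shift in final frame [ 7.7 -0.  10.2]
```

Emit:
{"op": "carry_out", "data": {
  "steps": [1.54, 0.01, 2.0, 0, 0, 0, 0.7, 1.54, 0.01, 2.0, 0, 0, 0, 0.7, 1.54, 0.01, 2.0, 0, 0, 0, 0.7, 1.54, 0.01, 2.1, 0, 0, 0, 0.7, 1.54, 0.01, 2.1, 0, 0, 0, 0.7, 0, 0, 0, 0, 0, 0, 0.7, 0, 0, 0, 0, 0, 0, 0.7, 0, 0, 0, 0, 0, 0, 0.7]
}}

```text
time_s: 27.55
eef_pos: [451.8, -156.4, 96.2]
ee_rot: [0.0, 1.0, 0.0, 0.0]
force: [0.5, -0.6, 1.0]
grip_width: 0.851
```

```bash
python3 - <<'E'
from h import *
P,im=shot("wrist","w19"); uv=proj("wrist",[452.5,-156.6,60],P)[0]; print(uv); dot(im,int(uv[0]),int(uv[1]),60,P); go(452.5,-156.6,27,0)
E
```

```text
[322.41477951 227.92933736]
dot [322.51863354 227.36024845] 322 [[ 452.90465688 -156.66764912   60.        ]]
p=[ 451.8 -156.6   96.6] yaw=0.0004 tilt=[ 1.  -0.8]mrad shift cm [ 6.600e-02 -2.000e-03  6.957e+00] rows>= 1.7 turn units [ 0.009 -0.012  0.004]; shift in final frame [7.400e-02 3.000e-03 6.957e+00]
```

View pics/w19.png

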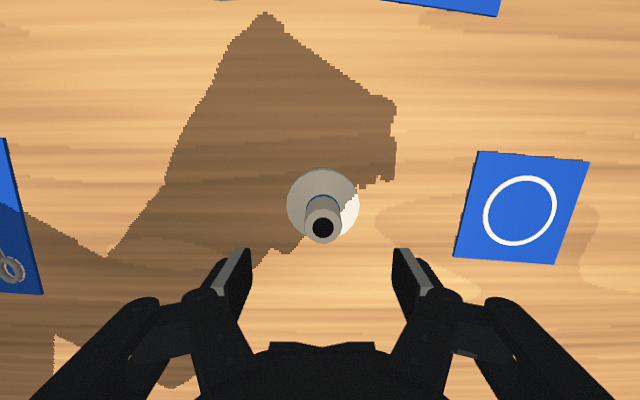

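Emit:
{"op": "carry_out", "data": {
  "steps": [0.04, 0, 1.7, 0, 0, 0, 0.7, 0.03, 0, 1.7, 0, 0, 0, 0.7, 0, 0, 1.7, 0, 0, 0, 0.7, 0, 0, 1.2, 0, 0, 0, 0.7, 0, 0, 0.6, 0, 0, 0, 0.7, 0, 0, 0, 0, 0, 0, 0.6, 0, 0, 0, 0, 0, 0, 0.3, 0, 0, 0, 0, 0, 0, 0.1, 0, 0, 0, 0, 0, 0, -0.05, 0, 0, 0, 0, 0, 0, -0.15, 0, 0, 0, 0, 0, 0, -0.25, 0, 0, 0, 0, 0, 0, -0.32, 0, 0, 0, 0, 0, 0, -0.4, 0, 0, 0, 0, 0, 0, -0.6, 0, 0, 0, 0, 0, 0, -0.8, 0, 0, 0, 0, 0, 0, -0.8, 0, 0, 0, 0, 0, 0, -0.8],
  "grip_force": 50
}}

```text
time_s: 29.02
eef_pos: [452.5, -156.4, 26.9]
ee_rot: [0.0, 1.0, 0.0, 0.0]
force: [-1.5, 0.4, 5.5]
grip_width: 0.289
```

```bash
python3 - <<'E'
from h import *
s=readout.sense();print(s["grip_width"]*85,s["force"]); go(369,-326.5,180,0)
E
```

```text
24.572094701900035 [-1.49528022  0.42995559  5.48502692]
p=[ 452.5 -156.4   26.9] yaw=0.0005 tilt=[ 0.3 -0.3]mrad shift cm [ -8.353  17.01  -15.303] rows>= 5.8 turn units [ 0.003 -0.003  0.005]; shift in final frame [ -8.349  17.009 -15.306]
```

Emit:
{"op": "carry_out", "data": {
  "steps": [0, 0, -0.5, 0, 0, 0, -0.8, 0, 0, -1, 0, 0, 0, -0.8, 0, 0, -2, 0, 0, 0, -0.8, 0, 0, -3, 0, 0, 0, -0.8, 0, 0, -3, 0, 0, 0, -0.8, 0, 0, -3, 0, 0, 0, -0.8, 0, 0, -2.0, 0, 0, 0, -0.8, -0.7, 1.4, -0.8, 0, 0, 0, -0.8, -1.4, 2.8, 0, 0, 0, 0, -0.8, -1.4, 2.8, 0, 0, 0, 0, -0.8, -1.4, 2.8, 0, 0, 0, 0, -0.8, -1.4, 2.8, 0, 0, 0, 0, -0.8, -1.4, 2.8, 0, 0, 0, 0, -0.8, -0.7, 1.6, 0, 0, 0, 0, -0.8, 0, 0, 0, 0, 0, 0, -0.8, 0, 0, 0, 0, 0, 0, -0.8, 0, 0, 0, 0, 0, 0, -0.8]
}}

```text
time_s: 30.43
eef_pos: [368.7, -325.5, 179.9]
ee_rot: [-0.0, 1.0, 0.0, 0.0]
force: [1.3, 0.4, -2.0]
grip_width: 0.288
```

```bash
python3 - <<'E'
from h import *
P,im=shot("wrist","w20"); np.save("P20.npy",np.r_[P[0].as_quat(),P[1]]); go(444.3,-326.3,92,0); print(readout.sense()["grip_width"])
E
```

```text
p=[ 368.8 -325.4  179.8] yaw=0.0015 tilt=[0.  0.2]mrad shift cm [7.548 0.104 8.783] rows>= 2.8 turn units [-0.003 -0.     0.017]; shift in final frame [7.548 0.091 8.783]
0.28809617482048616
```

View pics/w20.png

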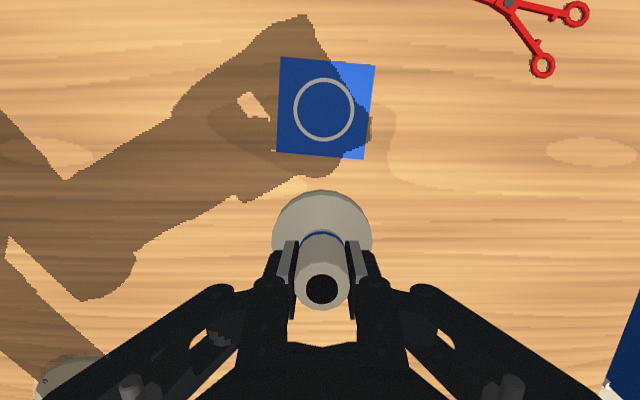

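The large circle is at (324,109), and the head is held upright.

```bash
python3 - <<'E'
from h import *
np.set_printoptions(precision=1,suppress=True)
padc("w20",loadP("P20.npy"),(324,109),36)
E
```

```text
pad corners centre [ 444.1 -326.7    3. ] sides [94.2, 93.8, 94.6, 94.5]
ring ellipse ((444.1235656738281, -326.7734375), (63.220001220703125, 63.683258056640625), 77.33887481689453)
```

Emit:
{"op": "carry_out", "data": {
  "steps": [1.5, 0.03, 1.75, 0, 0, 0, -0.8, 1.5, 0.03, 1.75, 0, 0, 0, -0.8, 1.5, 0.03, 1.75, 0, 0, 0, -0.8, 1.5, 0.03, 1.75, 0, 0, 0, -0.8, 1.53, 0.02, 1.75, 0, 0, 0, -0.8, 0, 0, 0, 0, 0, 0, -0.8, 0, 0, 0, 0, 0, 0, -0.8, 0, 0, 0, 0, 0, 0, -0.8, 0, 0, 0, 0, 0, 0, -0.8]
}}

```text
time_s: 31.23
eef_pos: [443.8, -327.7, 93.2]
ee_rot: [0.001, 1.0, 0.0, 0.0]
force: [-0.5, -0.7, -1.4]
grip_width: 0.29
```

```bash
python3 - <<'E'
from h import *
go(444.1,-326.7,30.5,0)
E
```

```text
p=[ 443.8 -327.7   93.2] yaw=0.0007 tilt=[ 1.  -1.2]mrad shift cm [ 0.024 -0.109  6.274] rows>= 1.5 turn units [ 0.014 -0.011  0.007]; shift in final frame [ 0.03  -0.101  6.274]
```

Emit:
{"op": "carry_out", "data": {
  "steps": [0.03, -0.05, 1.5, 0, 0, 0, -0.8, 0, -0.05, 1.5, 0, 0, 0, -0.8, 0, 0, 1.4, 0, 0, 0, -0.8, 0, 0, 1.0, 0, 0, 0, -0.8, 0, 0, 0.55, 0, 0, 0, -0.8, 0, 0, 0.25, 0, 0, 0, -0.8, 0, 0, 0, 0, 0, 0, -0.8, 0, 0, 0, 0, 0, 0, -0.8, 0, 0, 0, 0, 0, 0, -0.8]
}}

```text
time_s: 31.98
eef_pos: [444.3, -327.0, 30.8]
ee_rot: [0.0, 1.0, 0.0, 0.0]
force: [0.6, 0.2, -1.7]
grip_width: 0.287
```

```bash
python3 - <<'E'
from h import *
print(readout.sense()["force"]); go(444.1,-326.7,29.6,0)
E
```

```text
[ 0.57974157  0.21851851 -1.73215626]
p=[ 444.3 -327.    30.8] yaw=0.0004 tilt=[ 0.8 -0.9]mrad shift cm [-0.024 -0.027  0.115] rows>= 0.0 turn units [ 0.011 -0.01   0.005]; shift in final frame [-0.024 -0.026  0.115]
```

Emit:
{"op": "carry_out", "data": {
  "steps": [-0.02, -0.02, 0.08, 0, 0, 0, -0.8, 0, 0, 0.04, 0, 0, 0, -0.8, 0, 0, 0, 0, 0, 0, -0.8, 0, 0, 0, 0, 0, 0, -0.4, 0, 0, 0, 0, 0, 0, -0.3, 0, 0, 0, 0, 0, 0, -0.2, 0, 0, 0, 0, 0, 0, -0.1, 0, 0, 0, 0, 0, 0, 0.1, 0, 0, 0, 0, 0, 0, 0.3, 0, 0, 0, 0, 0, 0, 0.6, 0, 0, 0, 0, 0, 0, 0.6]
}}

```text
time_s: 32.9
eef_pos: [443.9, -326.5, 28.9]
ee_rot: [-0.0, 1.0, 0.0, -0.0]
force: [0.0, 0.3, -0.1]
grip_width: 0.794
```

Emit:
{"op": "carry_out", "data": {
  "steps": [0, 0, -0.5, 0, 0, 0, 0.6, 0, 0, -1, 0, 0, 0, 0.6, 0, 0, -2, 0, 0, 0, 0.6, 0, 0, -3, 0, 0, 0, 0.6, -1, 0, -3, 0, 0, 0, 0.6, -2, 0, -3, 0, 0, 0, 0.6, -2.5, 0, -3, 0, 0, 0, 0.6, -2.0, 0, 0, 0, 0, 0, 0.6, 0, 0, 0, 0, 0, 0, 0.6, 0, 0, 0, 0, 0, 0, 0.6, 0, 0, 0, 0, 0, 0, 0.6]
}}

```text
time_s: 33.82
eef_pos: [369.2, -326.5, 184.1]
ee_rot: [0.0, 1.0, 0.0, 0.0]
force: [-0.1, 0.7, 1.5]
grip_width: 0.796
```

```bash
python3 - <<'E'
from h import *
np.set_printoptions(precision=1,suppress=True)
P,im=shot("wrist","w21"); uv=proj("wrist",[444.1,-326.7,63],P)[0]; dot(im,int(uv[0]),int(uv[1]),63,P)
for q in bluequads(im)[0]:
    if len(q)==4: print(q.tolist(),cast("wrist",q,3,P).mean(0))
shot("top","top21");shot("side","side21"); print(readout.sense()["eef_pos"])
E
```

```text
dot [321.9 110.4] 191 [[ 444.3 -326.3   63. ]]
[[621, 399], [603, 372], [639, 279], [639, 399]] [  89.7 -774.8    3. ]
[[281, 58], [372, 67], [361, 158], [276, 151]] [ 444.5 -327.     3. ]
[ 369.3 -326.3  183.5]
```

View pics/w21.png

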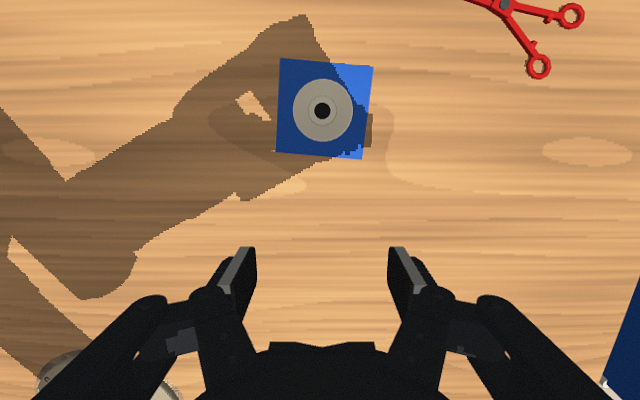

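View pics/side21.png

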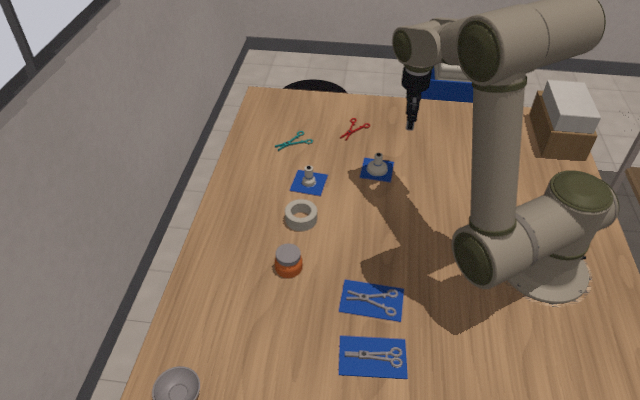

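View pics/top21.png

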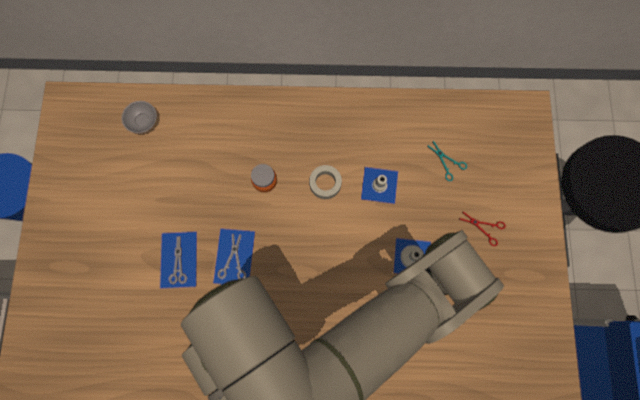

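Both heads stand upright on their circles and both forceps lie on their silhouettes. The jar (263,178), the tape (325,182) and the look-alikes haven't moved, and the gripper is open and clear. Handing in.

```bash
python3 -c "
from rig import finish_job
print(finish_job())"
```

```text
the job is handed in; nothing more can be done
None
```

The treatment top is laid out and handed in after about 34 s of robot time. The open and shut forceps are each on their own mat, and the small and large heads stand upright on their own circles. The gripper is open and clear of everything.

| Item | Last wrist-camera check against the print |
|---|---|
| Open forceps | pivot within about 0.7 mm, angle within about 0.4° |
| Shut forceps | pivot within about 0.5 mm, angle within about 0.1° |
| Small head | within about 0.5 mm, upright |
| Large head | within about 0.5–0.7 mm, upright |

- **Other objects:** the final top and side pictures show the jar, the tape and the red and turquoise look-alikes where they were at the start.
- **Forces:** the readings at the ends of moves stayed below about 6 N.
- **Camera disagreement:** the top camera read y about 2–4 mm differently from the wrist camera. I used the wrist values, and the grasps and placements bore them out.

No check failed.

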